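Load the lock-body drilling fixture

TASK

To load the drilling fixture with the next batch, unscrew the knurled nut from its stud and lay it in the parts dish, take the clamping strap off and lay it flat on the desk, and stand every lock body that lies about upright in a nest of its own, bores along the fixture. Then line them up with the locating bar: push it fully home through the near post, the lock bodies and the far post, and leave it in; I shall check the line before I strap them down. Leave the other things on the desk where they are.

Things in the scene. Friction and masses are not known exactly. Their poses are not given: they have to be found in the camera images.
- fixture: Aluminium drilling fixture fixed to the desk (place and yaw vary); base plate 76 x 232 x 14 mm, y -98 to +134 mm. Origin on the desk, under the middle nest. x across the fixture, y along it from near post to stud, z up. Three open nests in a row at y -44, 0, +44 mm, each 49 mm (x) by 39 mm (y) inside; round-topped rims 5 mm wide rise 8.5 mm above the nest floor.
- nest_1 (a point): Middle of the floor, 14 mm above the desk, of the nest next to the near post; axes as the fixture's.
- nest_2 (a point): Middle of the floor, 14 mm above the desk, of the middle nest.
- nest_3 (a point): Middle of the floor, 14 mm above the desk, of the nest next to the far post.
- near_eye (a point): Centre of the outer mouth (y -84 mm) of the 13 mm hole that runs along y through the near post, 33 mm above the desk; the bar goes in here, along the fixture's +y. The post is 48 x 12 mm, top 52 mm above the desk, with two pins 6 mm high, 40 mm apart in x, on its top that keep the strap square.
- far_eye (a point): Centre of the outer mouth (y +84 mm) of the same hole in the far post, where the bar's tip comes out. Post as the near one, without pins. Behind the fixture the room's back wall rises at about x 0.73 m.
- stud_top (a point): Centre of the top, 85 mm above the desk, of the upright threaded stud, 20 mm in diameter, at y +108 mm; it stands on a round boss with its top at 52 mm.
- nut: Knurled steel nut, 40 mm diameter, 20 mm high, bore 23 mm, 80 g. Origin under its middle. It starts on the strap, underside 60 mm above the desk. Coarse right-hand thread: counter-clockwise from above it rises 8 mm a turn (1 mm end play), turns easily, stays where left. Free after about one turn (6.3 rad); from there to 9 rad it lifts straight off.
- strap: Dark steel clamping strap, 218 x 30 x 8 mm (38 mm wide round its hole), 220 g. Origin under its middle (underside), y along it, z up. It starts on the posts and boss, underside 52 mm above the desk, clear 30 mm over the nest rims; its 27.5 mm hole at y +87.5 mm goes over the stud, the other end lies between two pins. Grip it across its 30 mm width near the middle.
- dish: Round steel parts dish (magnet-bowl type), 110 mm across, 16 mm high, flat floor 4 mm thick and about 76 mm across, sides flaring outwards; loose on the desk. Origin under its middle.
- lock_body_1: Steel lock body (two or three of the three are there; None at the start: absent), a block 44 (x) x 34 (y) x 38 mm high, standing on the desk, 200 g, with a 14 mm bore right through along its y axis at mid height (19 mm). Origin under its middle, z up. Either way round will do.
- lock_body_2: Steel lock body (two or three of the three are there; None at the start: absent), a block 44 (x) x 34 (y) x 38 mm high, standing on the desk, 200 g, with a 14 mm bore right through along its y axis at mid height (19 mm). Origin under its middle, z up. Either way round will do.
- lock_body_3: Steel lock body (two or three of the three are there; None at the start: absent), a block 44 (x) x 34 (y) x 38 mm high, standing on the desk, 200 g, with a 14 mm bore right through along its y axis at mid height (19 mm). Origin under its middle, z up. Either way round will do.
- bar: Locating bar, 200 g: square steel grip 20 x 20 x 60 mm, collar 19 mm in diameter and 6 mm thick, then a rod 10 mm in diameter, 176 mm long, the last 12 mm tapering to 4 mm. Origin in the middle of the grip, on the axis; y towards the tip. It lies on its grip, which holds its weight, axis 10 mm above the desk. Fully home the collar touches the near post.
- bar_tip (a point): The end of the bar's rod, on its axis, 212 mm from the middle of the grip; fully home it stands 8 mm out of the far post.
- hex_key_1: Bystander, to be left where it is: an L-shaped hex key lying on the desk. Origin under its middle.
- cylinder_60_1: Bystander, to be left where it is: a brass lock cylinder lying on the desk. Origin under its middle.
- padlock_40_1: Bystander, to be left where it is: a brass padlock lying on the desk. Origin under its middle.
- file_1: Bystander, to be left where it is: a flat hand file lying on the desk. Origin under its middle.
- copper_bar_1: Bystander, to be left where it is: a short copper bar lying on the desk. Origin under its middle.
- tape_roll_1: Bystander, to be left where it is: a roll of black tape lying on the desk. Origin under its middle.

How it is judged:
By the outcome, as a careful person would: the job done as asked, in the order asked, and still so for the second after the job is handed in, with the robot touching nothing.
Of lock_body_1, lock_body_2, lock_body_3 only 2 to 3 are there at a start; the rules pass over those that are not, and their reading is None.
At some moment in a run one of lock_body_1, lock_body_2, lock_body_3, bar may be knocked a few centimetres aside while the robot is not near it.
It also fails if it takes over 210 s, if anything falls off the work surface, if the arm or the gripper's body presses on something with over 40 N, if the wrist force passes 120 N, or if a joint passes its speed limit or range.

ROBOT

A 7-joint arm with a two-finger parallel gripper is mounted at the origin on a cart in front of the work surface, level with it; the furniture and walls round the work are solid. World frame = base frame: x ahead of the robot, y to its left, z up, the work surface at z = 0. Lengths are in mm, angles in rad, forces in N, time in s.
With the tool pointing down it reaches from about 400 to 900 mm from the base axis. Payload 5.6 kg.
Tool frame: the origin (TCP) lies midway between the tips of the shut fingers; the grasp point (between the pads) lies 19 mm behind it; x points along the fingers, y is the direction in which the jaws open and shut, and the axes are right-handed (so a half turn about x gives the same grasp; the last joint's range is limited). The gripper opens to 92 mm and grips with 3 to 60 N. Pads are 20 mm wide; open, the fingers measure 128 mm over their backs; the gripper's body (75 mm by 189 mm) begins 69 mm behind the grasp point.
Start: joints at [-1.383, 0.468, -0.012, 1.603, 0.006, 1.071, -0.056], TCP at [148.733, 632.762, 214.592] pointing down, gripper open.
Joint ranges: [-2.53, 2.53], [-0.31, 2.02], [-1.57, 1.55], [0.28, 2.44], [-1.29, 4.43], [0.15, 1.84], [-2.92, 2.92]. Speed limits (rad/s): [2.57, 2.57, 3.14, 3.14, 3.14, 3.14, 3.14].

INTERFACE

Orientations are given as a rotation vector (axis times angle).
In Python, from cell import robot, grip, kin, viewer gives the robot as it stands. Calls block until the motion is done:
- robot.movep(position, orientation): joint-space move of the TCP to a pose.
- robot.servo_line(position, feed=150, rotation=None): straight line of the TCP; rotation=None keeps the orientation; feed is the mean speed in mm/s.
- robot.goto_joints(angles): joint-space move.
- grip(opening, newtons=None): opening from 0.0 (shut) to 1.0 (fully open); newtons is the grip in N (None keeps the last); returns when the fingers have stopped.
- robot.hold(seconds).
- kin.ik(position, orientation): joint angles nearest the present ones, or None.
- robot.observe(): the state.
- viewer.read_camera(name): name is "scene" or "side" or "wrist"; returns the picture (480x640x3 uint8, red, green, blue); there is no depth.
- viewer.camera_info(name): a dict with "camera_matrix" (3x3 intrinsics, pixels), "R" (3x3) and "t" (3): a world point X has camera coordinates R X + t. Camera axes: x right, y down, z forward; pixel columns grow to the right and rows downward; lengths in mm; the calibration is good to about 2 mm. A picture is of the moment at which its call begins: read the wrist's pose just before it. camera_info takes no time and is no camera call; for the wrist camera it gives the pose at the moment of the call.
A pose or a line that the arm cannot do raises robot.IKError and nothing moves.
- robot.job_done(): hands the job in, once; it reports no verdict.
Trained networks look in the newest picture that a camera, given by its name, has taken for a name from the list of things; names that differ only in an ending like _2 or _b are one class to them, and where a whole thing is asked for, a point or a joint stands for the part that bears it (a point fixed in the world has none). Each returns a list of dicts, best first, with "confidence" (0 to 1); they miss things now and then, are a little off and sometimes report something else, mostly with a low value. They report only what shows in the picture. A call takes as long as a camera call.
- viewer.silhouettes(name, camera): "mask" (480x640 bool, what is visible of it).
- viewer.pinpoint(name, camera): "at" ([x, y, z] in mm, in the coordinates of the camera as it stood for that picture, good to about 4 mm: a listed point, or the origin of a listed thing).
The state is a dict: "t": time; "joints": joint angles; "joint_velocities": joint speeds; "joint_torque": joint torques, N m; "tcp_pos": TCP position; "tcp_rot": TCP orientation; "contact_force": force on the tool from outside, world axes, zero at the start; "wrist_torque": the same for the moment, N m; "grip_width": opening from 0.0 (shut) to 1.0 (fully open).
Only numpy, scipy, OpenCV 4.12 (cv2) and the standard library are available. Lean on these libraries where they do the work, as an engineer would, in place of code of your own. Each camera call takes 0.05 s, during which the arm holds its last target.

## Working session

There is one attempt and no reset: what is moved stays moved. The work goes in short steps, each a Python script; the robot and the scene stay as the last script left them, time stands still between calls to the robot, and variables do not carry over. Pictures are saved under pics/ and viewed, and the job is handed in when it is done.

```bash
ls; mkdir -p pics; python3 - <<'E'
from cell import robot,grip,kin,viewer
import cv2
o=robot.observe(); print(o)
for n in ["scene","side","wrist"]:
    im=viewer.read_camera(n); cv2.imwrite(f"pics/a_{n}.png",im[:,:,::-1])
    c=viewer.camera_info(n); print(n,c)
E
```

```text
pics
{'t': 0.0, 'joints': array([-1.38299382,  0.46831433, -0.01161236,  1.60358359,  0.00598102,
        1.07137276, -0.05631845]), 'joint_velocities': array([-0.00120148, -0.00200056, -0.0010423 ,  0.0011826 ,  0.00075422,
       -0.00235377,  0.00065888]), 'joint_torque': array([ 4.90229959e-04, -5.20586586e+01, -1.26553222e-02, -2.43742830e+01,
       -5.67403890e-02,  1.71570573e-02,  1.55388179e-04]), 'tcp_pos': array([148.62315164, 632.21490356, 213.69767709]), 'tcp_rot': array([ 0.17997577,  1.56327754, -0.18255776]), 'contact_force': array([-0.22028708,  0.44121658, -0.06986865]), 'wrist_torque': array([ 0.01562436, -0.02455561, -0.04006609]), 'grip_width': 0.9989711019956574}
scene {'camera_matrix': array([[555.68322951,   0.        , 318.65461263],
       [  0.        , 555.68322951, 237.14562252],
       [  0.        ,   0.        ,   1.        ]]), 'R': array([[ 0.57747123, -0.81613639, -0.02117464],
       [-0.55403254, -0.37270157, -0.7444068 ],
       [ 0.59964566,  0.44160495, -0.66739055]]), 't': array([-278.10872276,  361.18673031, 1073.43873453])}
side {'camera_matrix': array([[525.84860313,   0.        , 318.57249637],
       [  0.        , 525.84860313, 245.12880352],
       [  0.        ,   0.        ,   1.        ]]), 'R': array([[-0.99429145, -0.10628712,  0.00935776],
       [-0.06912331,  0.57484864, -0.8153349 ],
       [ 0.08128031, -0.81132736, -0.57891401]]), 't': array([ 529.53337801,   91.3053271 , 1251.70717459])}
wrist {'camera_matrix': array([[409.75053601,   0.        , 318.83775476],
       [  0.        , 409.75053601, 242.79618865],
       [  0.        ,   0.        ,   1.        ]]), 'R': array([[ 2.27272778e-01,  9.73830888e-01, -6.97342242e-04],
       [ 9.39403264e-01, -2.19049222e-01,  2.63702380e-01],
       [ 2.56648771e-01, -6.05874580e-02, -9.64603840e-01]]), 't': array([-649.51437531,  -30.46195124,  390.41785981])}
```

View pics/a_scene.png

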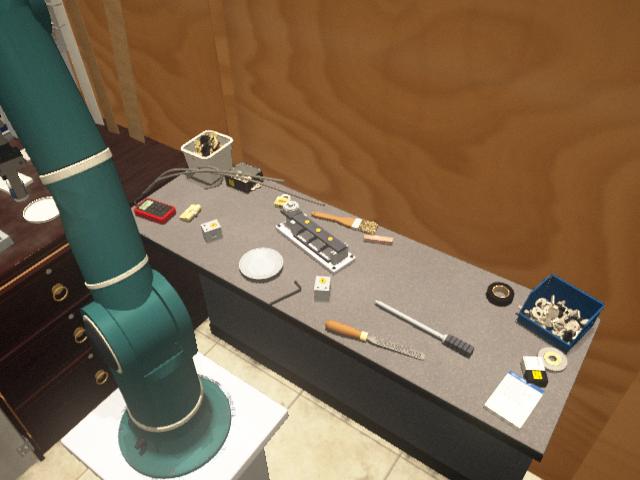

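View pics/a_side.png

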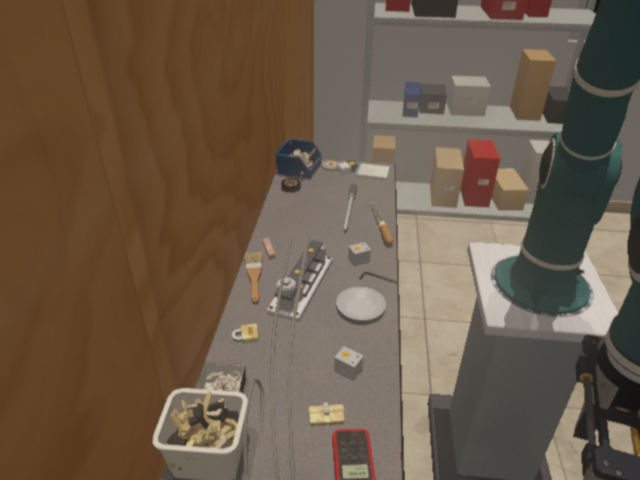

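View pics/a_wrist.png

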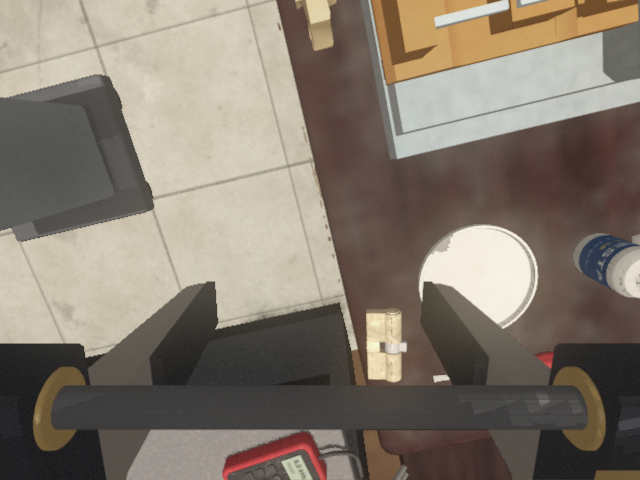

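The scene view shows lock bodies at about (211,230) and (322,288), the dish at (261,264), the nut at (291,207) and the fixture around (315,243). The bar runs from (378,303) to a black grip at (458,345), tip to the left. No third lock body is visible so far.

```bash
cat > h.py <<'E'
from cell import robot,grip,kin,viewer
import numpy as np, cv2
from scipy.spatial.transform import Rotation as Rot
def cam(n):
    c=viewer.camera_info(n); return np.array(c["camera_matrix"]),np.array(c["R"]),np.array(c["t"])
def shot(n,f=None):
    C=cam(n); im=viewer.read_camera(n)
    if f: cv2.imwrite("pics/%s.png"%f,im[:,:,::-1])
    return im,C
def pins(name,n,C,minc=0.2):
    K,R,t=C
    return [(round(d["confidence"],2),np.round(R.T@(np.array(d["at"])-t),1)) for d in viewer.pinpoint(name,n) if d["confidence"]>=minc]
def ray(uv,C,z):
    K,R,t=C; d=R.T@np.linalg.inv(K)@np.array([uv[0],uv[1],1.]); o=-R.T@t
    return o+d*(z-o[2])/d[2]
def proj(X,C):
    K,R,t=C; p=K@(R@np.asarray(X,float)+t); return p[:2]/p[2]
E
python3 - <<'E'
from h import *
for n in ["scene","side"]:
    im,C=shot(n)
    for k in "fixture nest_1 nest_3 near_eye far_eye stud_top nut strap dish lock_body_1 bar bar_tip hex_key_1 cylinder_60_1 padlock_40_1 file_1 copper_bar_1 tape_roll_1".split():
        print(n,k,pins(k,n,C))
E
```

```text
scene fixture [(0.66, array([562.6,  58. ,   6.1])), (0.27, array([666.5, -59.1,   1.3]))]
scene nest_1 [(0.67, array([558.8,  62.4,  18.2])), (0.63, array([552.9,  14.1,  17.5])), (0.62, array([574.4, 100.1,  15.4]))]
scene nest_3 [(0.67, array([558.8,  62.4,  18.2])), (0.63, array([552.9,  14.1,  17.5])), (0.62, array([574.4, 100.1,  15.4]))]
scene near_eye [(0.64, array([542.9, -27.6,  34.1]))]
scene far_eye [(0.74, array([581. , 137.6,  32.2]))]
scene stud_top [(0.82, array([588.1, 164.3,  84.9]))]
scene nut [(0.44, array([588.8, 162.1,  63.2])), (0.43, array([ 6.667e+02, -5.710e+01, -4.000e-01])), (0.33, array([ 4.408e+02, -4.650e+01, -4.000e-01]))]
scene strap [(0.68, array([566.3,  74.1,  53.5]))]
scene dish [(0.71, array([428. , 135.5,   1.3])), (0.54, array([ 479.3, -161. ,   15.8]))]
scene lock_body_1 [(0.75, array([440.7, 318.8,   0.6])), (0.57, array([439.6, -47.3,  -3. ])), (0.24, array([ 656.8, -391.9,    3. ]))]
scene bar [(0.8, array([ 471.4, -372.7,    8.5])), (0.64, array([ 655.1, -391.3,   -1.5])), (0.57, array([ 381.3, -211.2,    2.6]))]
scene bar_tip [(0.85, arra
[... 1293 characters left out ...]
 array([439. , 313.5,   3.4])), (0.67, array([ 4.327e+02, -4.140e+01, -1.000e-01]))]
side bar [(0.74, array([ 658.7, -391. ,    3.3])), (0.7, array([ 468.2, -371.2,   11.2]))]
side bar_tip [(0.7, array([543.6, -28.1,  32.7])), (0.57, array([ 478.6, -167.1,   11.1])), (0.27, array([ 382.4, -217.7,    4.1]))]
side hex_key_1 [(0.64, array([380.3,  30.3,  -1. ]))]
side cylinder_60_1 [(0.92, array([474.6, 436.3,  -0.6])), (0.25, array([ 482.1, -164.8,   10.9]))]
side padlock_40_1 [(0.57, array([6.546e+02, 2.513e+02, 2.000e-01]))]
side file_1 [(0.75, array([ 381.1, -216.3,    3. ]))]
side copper_bar_1 [(0.44, array([669.7, -57.2,  -3.5]))]
side tape_roll_1 [(0.72, array([ 661.9, -391.7,    1.1]))]
```

```bash
python3 - <<'E'
import cv2,numpy as np
a=cv2.imread("pics/a_scene.png");b=cv2.imread("pics/a_side.png")
z=lambda im,x,y,w=66,h=50:cv2.resize(im[y-h//2:y+h//2,x-w//2:x+w//2],(396,300),interpolation=cv2.INTER_CUBIC)
cv2.imwrite("pics/b.png",np.vstack([np.hstack([z(a,211,230),z(a,322,288)]),np.hstack([z(b,348,362),z(b,360,252)])]))
E
python3 - <<'E'
from h import *
K,R,t=cam("wrist"); o=robot.observe()
T=Rot.from_rotvec(o["tcp_rot"]).as_matrix()
print(T.T@(-R.T@t-o["tcp_pos"])); print(T.T@R.T)
print(T)
E
```

```text
[-1.70336738e+02 -1.20808757e-01 -7.46125816e+01]
[[-6.64604387e-04 -2.63595330e-01  9.64633122e-01]
 [ 9.99998537e-01  1.34524335e-03  1.05657089e-03]
 [-1.57617345e-03  9.64632413e-01  2.63594050e-01]]
[[ 3.99469533e-05  2.28812658e-01  9.73470475e-01]
 [-9.41713387e-06  9.73470476e-01 -2.28812658e-01]
 [-9.99999999e-01 -2.69332213e-08  4.10419390e-05]]
```

View pics/b.png

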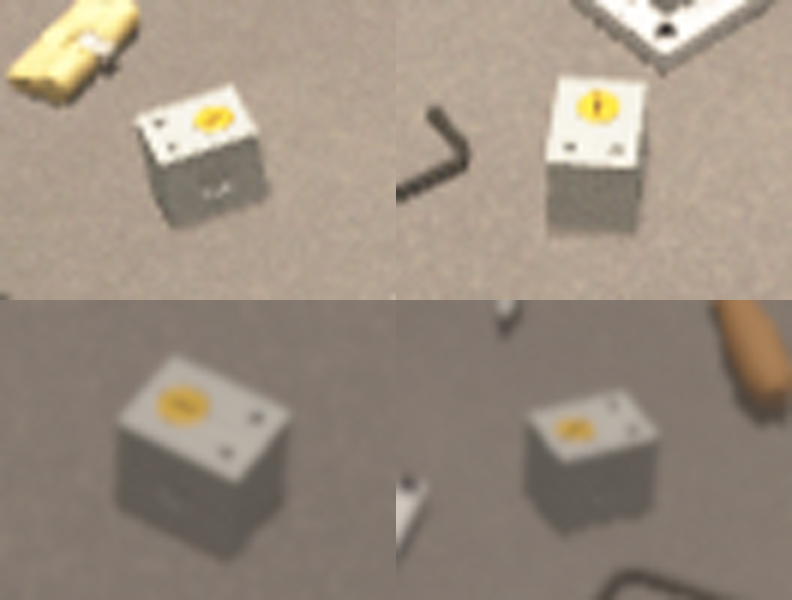

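```bash
cat >> h.py <<'E'
def rv(phi):
    c,s=np.cos(phi),np.sin(phi)
    return Rot.from_matrix(np.array([[0,c,s],[0,s,-c],[-1,0,0]])).as_rotvec()
def st(): 
    o=robot.observe(); return "t=%.1f pos=%s j=%s g=%.3f F=%s"%(o["t"],np.round(o["tcp_pos"],1),np.round(o["joints"],2),o["grip_width"],np.round(o["contact_force"],1))
E
python3 - <<'E'
from h import *
for p in [(500,60,300),(588,162,70)]:
    for phi in np.arange(-3.2,3.3,0.4):
        q=kin.ik(p,rv(phi)); print(p,round(phi,2),None if q is None else np.round(q,2))
E
```

```text
(500, 60, 300) -3.2 [ 0.84  0.42 -1.29  1.8   0.43  1.25  2.51]
(500, 60, 300) -2.8 [-1.32  0.31  1.39  1.91 -0.33  1.2  -2.61]
(500, 60, 300) -2.4 [-1.32  0.31  1.39  1.91 -0.33  1.2  -2.21]
(500, 60, 300) -2.0 [-1.32  0.31  1.39  1.91 -0.33  1.2  -1.81]
(500, 60, 300) -1.6 [-0.92  0.14  0.83  1.89 -0.12  1.15 -1.65]
(500, 60, 300) -1.2 [-0.91  0.14  0.82  1.89 -0.11  1.15 -1.25]
(500, 60, 300) -0.8 [-0.84  0.14  0.74  1.89 -0.1   1.15 -0.87]
(500, 60, 300) -0.4 [-0.81  0.14  0.7   1.89 -0.09  1.15 -0.48]
(500, 60, 300) -0.0 [-0.78  0.13  0.66  1.89 -0.09  1.15 -0.08]
(500, 60, 300) 0.4 [-0.75  0.13  0.63  1.88 -0.08  1.15  0.31]
(500, 60, 300) 0.8 [-0.72  0.13  0.59  1.88 -0.08  1.15  0.7 ]
(500, 60, 300) 1.2 [-0.69  0.13  0.56  1.88 -0.08  1.15  1.1 ]
(500, 60, 300) 1.6 [-0.66  0.13  0.53  1.88 -0.07  1.15  1.49]
(500, 60, 300) 2.0 [-0.62  0.13  0.48  1.88 -0.06  1.15  1.88]
(500, 60, 300) 2.4 [-0.56  0.13  0.42  1.88 -0.06  1.15  2.28]
(500, 60, 300) 2.8 [-0.51  0.13  0.36  1.87 -0.05  1.15  2.67]
(500, 60, 300) 3.2 [ 0.84  0.42 -1.29  1.8   0.43  1.25  2.63]
(588, 162, 70) -3.2 
[... 359 characters left out ...]
.11]
(588, 162, 70) -0.8 [-0.8   0.66  0.66  1.84 -0.53  0.83 -0.68]
(588, 162, 70) -0.4 [-0.76  0.64  0.6   1.84 -0.48  0.81 -0.32]
(588, 162, 70) -0.0 [-0.72  0.62  0.53  1.83 -0.43  0.8   0.03]
(588, 162, 70) 0.4 [-0.67  0.61  0.46  1.83 -0.37  0.79  0.39]
(588, 162, 70) 0.8 [-0.61  0.6   0.39  1.83 -0.31  0.78  0.74]
(588, 162, 70) 1.2 [-0.54  0.59  0.29  1.82 -0.23  0.77  1.07]
(588, 162, 70) 1.6 [-0.48  0.58  0.2   1.82 -0.16  0.76  1.41]
(588, 162, 70) 2.0 [-0.38  0.58  0.08  1.81 -0.06  0.76  1.73]
(588, 162, 70) 2.4 [-0.33  0.58  0.    1.81 -0.    0.76  2.08]
(588, 162, 70) 2.8 [-0.26  0.58 -0.08  1.8   0.07  0.76  2.42]
(588, 162, 70) 3.2 [-0.19  0.59 -0.17  1.8   0.14  0.77  2.76]
```

```bash
python3 - <<'E'
from h import *
robot.goto_joints([-0.1,0.13,0,1.88,0,1.15,1.45])
print(st())
robot.movep([585,70,300],rv(1.57)); print(st())
im,C=shot("wrist","c1")
for k in "nest_1 near_eye far_eye stud_top nut strap dish lock_body_1".split():
    print(k,pins(k,"wrist",C))
E
```

```text
t=4.6 pos=[490.   16.4 291.4] j=[-0.1   0.13 -0.    1.88 -0.    1.15  1.45] g=1.002 F=[-0.1  0.1  0.3]
t=5.1 pos=[584.9  70.9 299.1] j=[-0.16  0.29 -0.02  1.66  0.01  1.19  1.39] g=1.000 F=[-0.4 -0.2 -0.3]
nest_1 [(0.95, array([561.1,  58.8,  15.8])), (0.82, array([570.9, 101. ,  14.1])), (0.62, array([549.7,  13.6,  11.9])), (0.32, array([532.4, -22.8,  30.5]))]
near_eye [(0.81, array([532.8, -24. ,  27.7]))]
far_eye [(0.8, array([578.8, 133.8,  35.2]))]
stud_top [(0.63, array([588.4, 160.4,  87.7])), (0.4, array([6.581e+02, 2.560e+02, 2.000e-01]))]
nut [(0.61, array([586.6, 163.6,  61.3]))]
strap [(0.74, array([566.4,  79.2,  49.5]))]
dish [(0.69, array([ 4.201e+02,  1.360e+02, -1.000e-01]))]
lock_body_1 [(0.64, array([438.4, 317.5,   2.9])), (0.58, array([434.1, -40.9,   2.5]))]
```

View pics/c1.png

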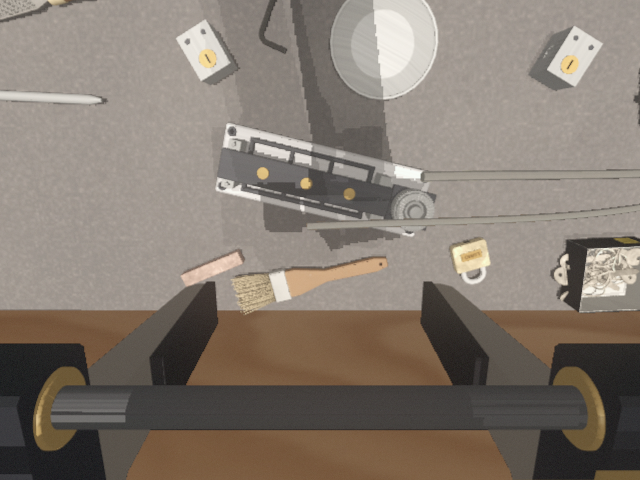

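The fixture is at (325,175) with the nut at (412,210), the two lock bodies at (205,50) and (568,58), and the dish at (383,40). Two thin lines cross the nut end, ending near (308,226) and (425,175). I need their height before I move there.

```bash
python3 - <<'E'
import cv2,numpy as np
a=cv2.imread("pics/a_scene.png");b=cv2.imread("pics/a_side.png")
cv2.imwrite("pics/d1.png",cv2.resize(a[140:290,180:380],(800,600),interpolation=cv2.INTER_CUBIC))
cv2.imwrite("pics/d2.png",cv2.resize(b[220:370,220:420],(800,600),interpolation=cv2.INTER_CUBIC))
E
```

```text
(no output)
```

View pics/d1.png

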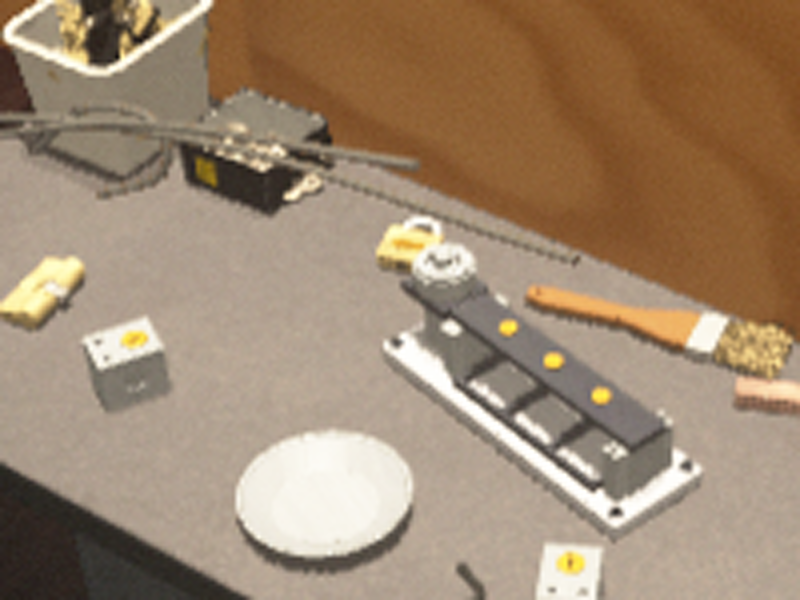

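View pics/d2.png

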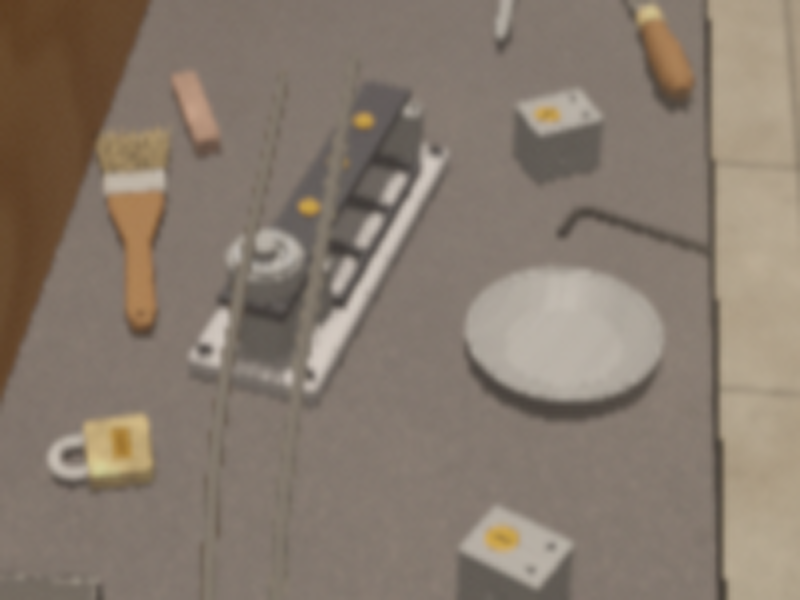

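```bash
python3 - <<'E'
from h import *
import itertools
W=[(308,226),(425,175)];S=[(323.7,205),(283.7,181.2)];D=[(290.7,241),(309.5,236)]
Cs=[cam("wrist"),cam("scene"),cam("side")]
def tri(obs):
    A=[];b=[]
    for uv,(K,R,t) in obs:
        P=K@np.c_[R,t]
        A+= [uv[0]*P[2]-P[0],uv[1]*P[2]-P[1]]
    A=np.array(A);X=np.linalg.lstsq(A[:,:3],-A[:,3],rcond=None)[0]
    return X,[np.round(proj(X,c)-uv,1) for uv,c in obs]
for i,j,k in itertools.product([0,1],repeat=3):
    X,e=tri([(W[i],Cs[0]),(S[j],Cs[1]),(D[k],Cs[2])]); print(i,j,k,np.round(X),np.abs(e).max())
for j,k in itertools.product([0,1],repeat=2):
    X,e=tri([(S[j],Cs[1]),(D[k],Cs[2])]);print('SD',j,k,np.round(X),np.abs(e).max())
    X,e=tri([(W[j],Cs[0]),(S[k],Cs[1])]);print('WS',j,k,np.round(X),np.abs(e).max())
E
```

```text
0 0 0 [592.  61. 119.] 0.8
0 0 1 [568.  53. 135.] 23.2
0 1 0 [567. 123. 176.] 84.0
0 1 1 [546. 115. 190.] 76.2
1 0 0 [578.  93. 133.] 78.5
1 0 1 [555.  83. 148.] 89.0
1 1 0 [560. 151. 178.] 27.5
1 1 1 [540. 141. 191.] 1.0
SD 0 0 [592.  61. 119.] 0.8
WS 0 0 [591.  60. 122.] 0.8
SD 0 1 [560.  48. 136.] 4.7
WS 0 1 [528.  95. 228.] 63.1
SD 1 0 [568. 156. 177.] 3.1
WS 1 0 [574.  95. 128.] 76.5
SD 1 1 [540. 141. 191.] 1.0
WS 1 1 [540. 140. 194.] 2.2
```

```bash
python3 - <<'E'
import cv2,numpy as np
a=cv2.imread("pics/a_scene.png");b=cv2.imread("pics/c1.png");c=cv2.imread("pics/a_side.png")
cv2.imwrite("pics/e1.png",cv2.resize(a[120:240,120:340],(792,432),interpolation=cv2.INTER_CUBIC))
cv2.imwrite("pics/e2.png",cv2.resize(c[220:480,200:420],(508,600),interpolation=cv2.INTER_CUBIC))
E
```

```text
(no output)
```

View pics/e1.png

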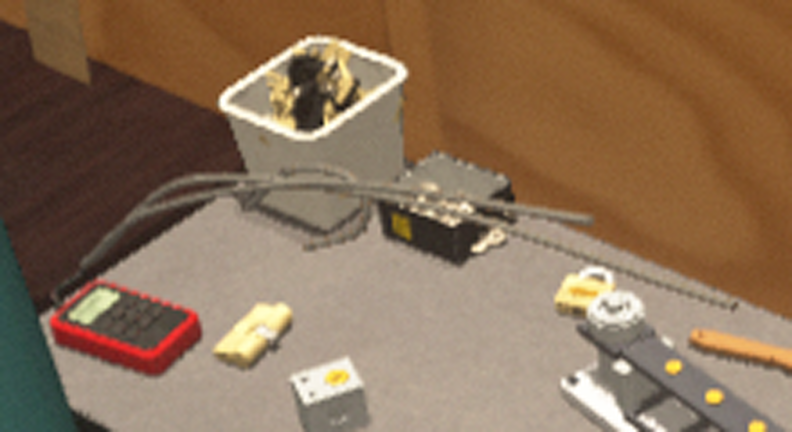

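View pics/e2.png

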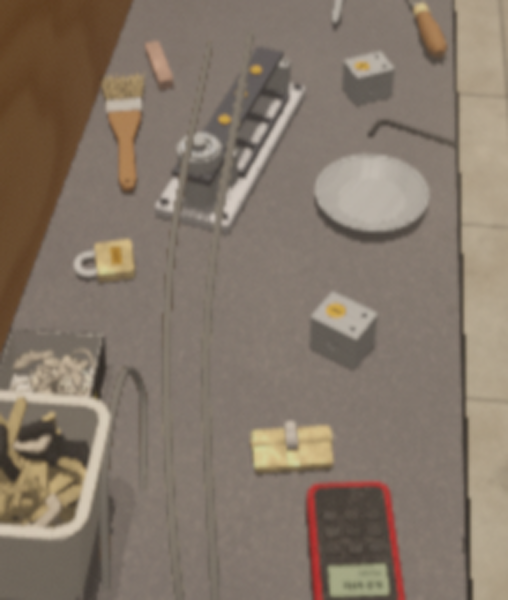

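```bash
python3 - <<'E'
from h import *
for n in ["scene","side"]: shot(n,"f_"+n)
E
```

```text
(no output)
```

View pics/f_scene.png

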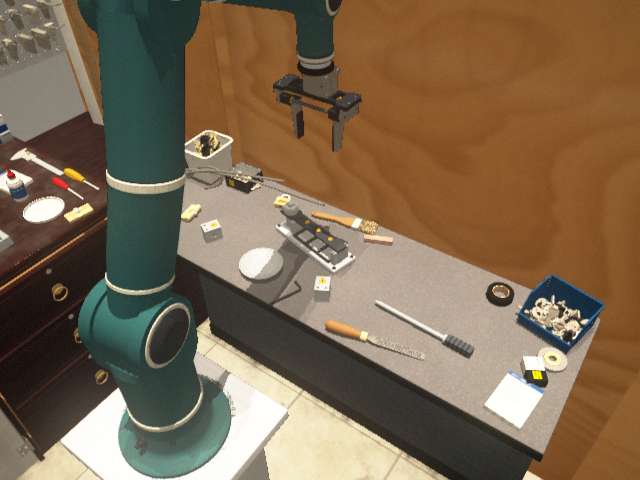

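View pics/f_side.png

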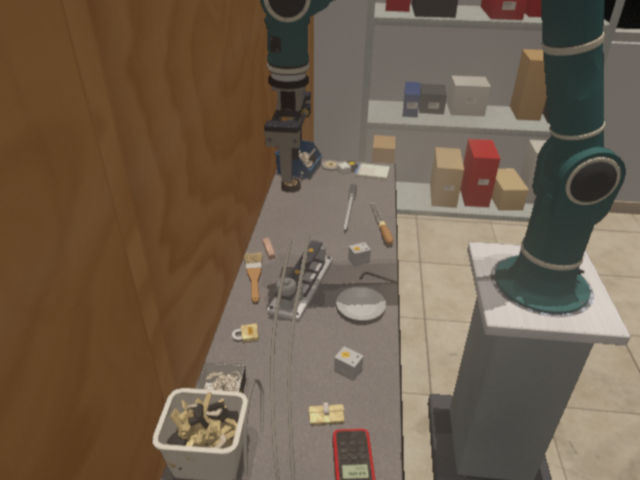

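```bash
python3 - <<'E'
from h import *
Cw,Cs=cam("wrist"),cam("scene")
def planeline(C1,uva,uvb,C2,uv):
    K,R,t=C1; o=-R.T@t
    d=[R.T@np.linalg.inv(K)@np.array([*u,1.]) for u in (uva,uvb)]
    n=np.cross(*d); K,R,t=C2;o2=-R.T@t;e=R.T@np.linalg.inv(K)@np.array([*uv,1.])
    return o2+e*(n@(o-o2))/(n@e)
f=lambda x,y:(x/3.6+120,y/3.6+120)
# wire1 in wrist: (308,226)->(640,205)  ; wire2 (425,175)->(640,175)
for uv in [f(735,305),f(620,265),f(510,230)]: print(1,np.round(planeline(Cw,(308,226),(480,221),Cs,uv)))
for uv in [f(510,230)]: print(1,np.round(planeline(Cw,(480,221),(640,205),Cs,uv)))
for uv in [f(590,220),f(500,205),f(400,187)]: print(2,np.round(planeline(Cw,(425,176),(640,175),Cs,uv)))
E
python3 - <<'E'
import cv2
b=cv2.imread("pics/c1.png")
cv2.imwrite("pics/e3.png",cv2.resize(b[100:280,360:640],(790,508),interpolation=cv2.INTER_CUBIC))
E
```

```text
1 [590.  57. 125.]
1 [588. 155. 119.]
1 [588. 257. 108.]
1 [584. 253. 112.]
2 [539. 138. 195.]
2 [541. 220. 173.]
2 [543. 318. 149.]
```

View pics/e3.png

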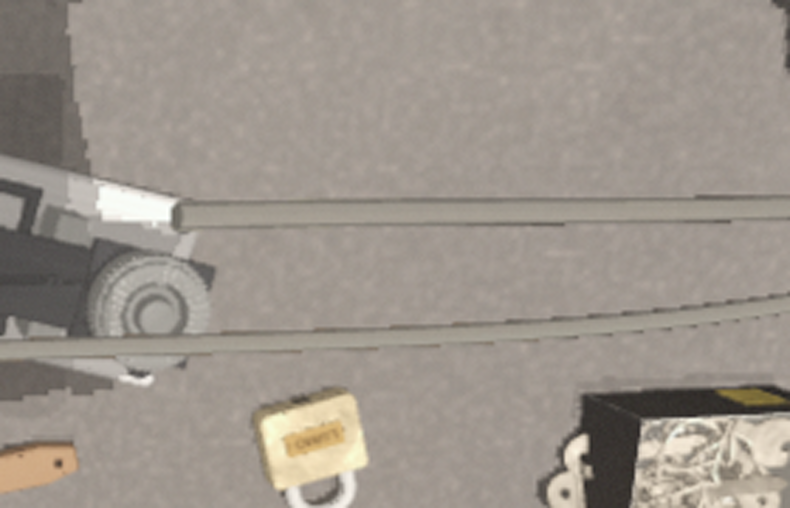

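```bash
cat >> h.py <<'E'
def fixw(F,p):
    x,y,a=F; c,s=np.cos(a),np.sin(a); p=np.asarray(p,float)
    return np.array([x+c*p[0]-s*p[1],y+s*p[0]+c*p[1],p[2]])
def drawmodel(im,C,F,strap=True):
    im=im[:,:,::-1].copy()
    def L(ps,col):
        q=np.array([proj(fixw(F,p),C) for p in ps]);cv2.polylines(im,[np.round(q*8).astype(np.int32).reshape(-1,1,2)],True,col,1,cv2.LINE_AA,3)
    L([(-38,-98,14),(38,-98,14),(38,134,14),(-38,134,14)],(0,0,255))
    for s in(-1,1): L([(-24,s*84,52),(24,s*84,52),(24,s*72,52),(-24,s*72,52)],(0,255,0))
    th=np.linspace(0,6.28,40)
    L([(10*np.cos(t),108+10*np.sin(t),85) for t in th],(255,0,255))
    for y in(-44,0,44): L([(-24.5,y-19.5,14),(24.5,y-19.5,14),(24.5,y+19.5,14),(-24.5,y+19.5,14)],(255,0,0))
    return im
E
python3 - <<'E'
from h import *
from scipy.optimize import least_squares
obs={ (0,-84,33):[(542.9,-27.6),(541.2,-27.8)],(0,84,33):[(581,137.6),(582.6,134.6),(578.8,133.8)],(0,108,85):[(588.1,164.3),(589.4,163.1),(588.4,160.4)],
(0,-44,14):[(552.9,14.1),(550.1,15),(549.7,13.6)],(0,0,14):[(558.8,62.4),(559.8,55),(561.1,58.8)],(0,44,14):[(574.4,100.1),(567.9,97.1),(570.9,101)]}
def f(F): return np.concatenate([fixw(F,p)[:2]-q for p,l in obs.items() for q in l])
r=least_squares(f,[562,57,-.24],loss='soft_l1',f_scale=2); print(r.x,np.round(r.fun,1))
im,C=shot("wrist")
o=drawmodel(im,C,r.x)
cv2.imwrite("pics/g1.png",cv2.resize(o[100:260,190:460],(800,474),interpolation=cv2.INTER_CUBIC))
E
```

```text
[ 5.61218931e+02  5.63815313e+01 -2.44015588e-01] [-2.   2.5 -0.3  2.7  0.5  0.3 -1.1  3.3  2.7  4.1 -0.8 -3.1 -2.1 -1.9
 -1.1  0.8 -2.3 -0.4  0.5 -1.3  0.9  0.1  2.4 -6.   1.4  1.4  0.1 -2.4
 -2.6 -1.   3.9  2.   0.9 -1.9]
```

View pics/g1.png

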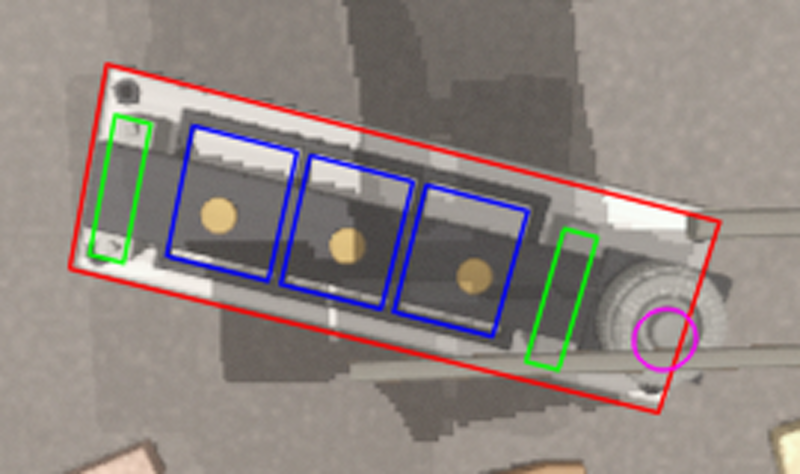

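```bash
python3 - <<'E'
from h import *
F=[561.2,56.4,-.244]
ims=[]
for n,(y,x,h,w) in {"scene":(190,260,90,110),"side":(230,250,95,100)}.items():
    im,C=shot(n); o=drawmodel(im,C,F); ims.append(cv2.resize(o[y:y+h,x:x+w],(400,350),interpolation=cv2.INTER_CUBIC))
cv2.imwrite("pics/g2.png",np.hstack(ims))
E
```

```text
(no output)
```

View pics/g2.png

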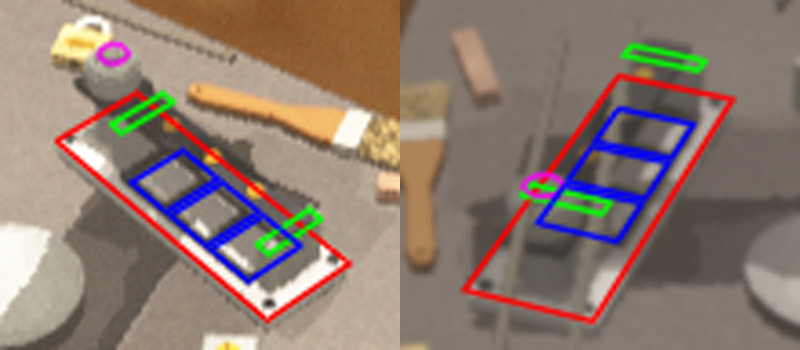

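```bash
python3 - <<'E'
import cv2,numpy as np
a=cv2.imread("pics/a_scene.png");b=cv2.imread("pics/a_side.png");c=cv2.imread("pics/c1.png")
z=lambda im,x,y:cv2.resize(im[y:y+30,x:x+40],(400,300),interpolation=cv2.INTER_CUBIC)
cv2.imwrite("pics/i1.png",np.vstack([np.hstack([z(a,270,190),z(b,268,268)]),np.hstack([z(c,392,190),z(c,215,120)])]))
E
```

```text
(no output)
```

View pics/i1.png

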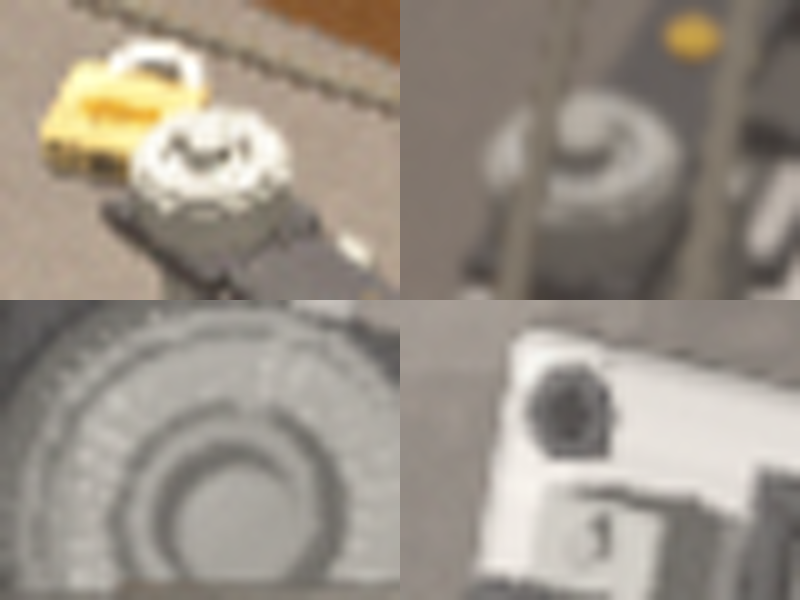

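```bash
cat >> h.py <<'E'
def tri(obs):
    A=[]
    for uv,(K,R,t) in obs:
        P=K@np.c_[R,t]; A+= [uv[0]*P[2]-P[0],uv[1]*P[2]-P[1]]
    A=np.array(A);X=np.linalg.lstsq(A[:,:3],-A[:,3],rcond=None)[0]
    return X,[np.round(proj(X,c)-uv,1) for uv,c in obs]
E
python3 - <<'E'
from h import *
w,s,d=cam("wrist"),cam("scene"),cam("side")
W,S,D=(416,212.5),(290.8,204),(287,280)
print(tri([(S,s),(D,d)])); print(tri([(S,s),(D,d),(W,w)]));
for z in (80,85): print(z,ray(W,w,z),ray(S,s,z),ray(D,d,z))
# base corner near-left at z=14 : wrist (515/10..)
W=(215+11.8,120+3.5); print(ray(W,w,14), fixw([561.2,56.4,-.244],(-38,-98,14)))
W=(215+17.2,120+11); print(ray(W,w,14))
E
```

```text
(array([584.63817087, 159.70738008,  84.58232498]), [array([-0.2,  0.2]), array([-0.3, -0.3])])
(array([584.91545487, 160.88174731,  84.90577284]), [array([-0.5, -0.1]), array([-0.5, -0.1]), array([-2.4, -0.8])])
80 [586.63243441 164.37118272  80.        ] [590.11883225 163.53098736  80.        ] [584.82450062 154.98797206  80.        ]
85 [585.65523677 163.16241148  85.        ] [585.26499433 159.47306138  85.        ] [583.7480582  161.03984119  85.        ]
[502.94635477 -28.14519114  14.        ] [500.65014844 -29.51691031  14.        ]
[510.6797902  -22.79729317  14.        ]
```

```bash
python3 - <<'E'
from h import *
robot.movep([600,161,215],rv(1.57)); robot.hold(0.3); print(st())
im,C=shot("wrist","k1")
print(pins("stud_top","wrist",C),pins("nut","wrist",C),pins("far_eye","wrist",C))
o=drawmodel(im,C,[561.2,56.4,-.244]); cv2.imwrite("pics/k2.png",o)
E
```

```text
t=6.7 pos=[600.8 159.7 216.4] j=[-0.27  0.42 -0.06  1.67  0.03  1.05  1.23] g=0.998 F=[ 0.   0.1 -0.3]
[(0.85, array([586.3, 161. ,  87.2])), (0.46, array([570.7,  99.2,  17.4])), (0.29, array([4.199e+02, 1.381e+02, 4.000e-01]))] [(0.44, array([436.4, -39.3,   2.6]))] []
```

View pics/k2.png

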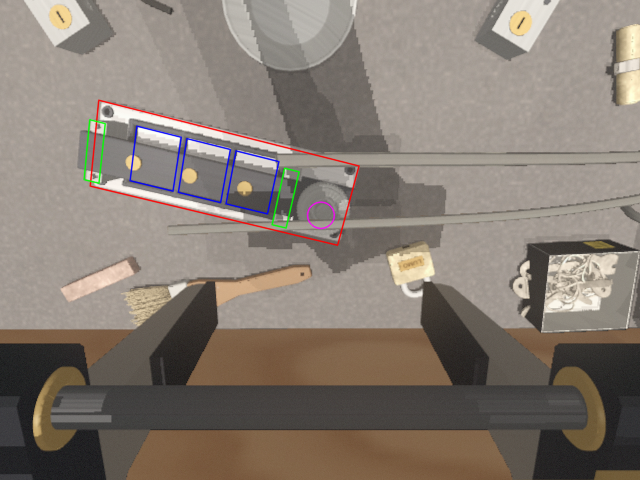

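```bash
python3 - <<'E'
from h import *
for i in range(3): print(st()); robot.hold(0.1)
im,C=shot("wrist")
o=im[:,:,::-1]
cv2.imwrite("pics/k3.png",cv2.resize(o[90:250,70:370],(1500,800),interpolation=cv2.INTER_CUBIC)[:, :750])
cv2.imwrite("pics/k4.png",cv2.resize(o[90:250,70:370],(1500,800),interpolation=cv2.INTER_CUBIC)[:, 750:])
E
```

```text
t=6.8 pos=[600.2 160.7 215.4] j=[-0.27  0.42 -0.06  1.67  0.03  1.05  1.23] g=0.998 F=[-0.   0.1 -0.2]
t=7.0 pos=[600.  160.9 215.1] j=[-0.27  0.42 -0.06  1.67  0.03  1.05  1.23] g=0.999 F=[0.3 0.1 0.3]
t=7.0 pos=[600. 161. 215.] j=[-0.27  0.42 -0.06  1.67  0.03  1.05  1.23] g=0.999 F=[ 0.2  0.2 -0.5]
```

View pics/k3.png

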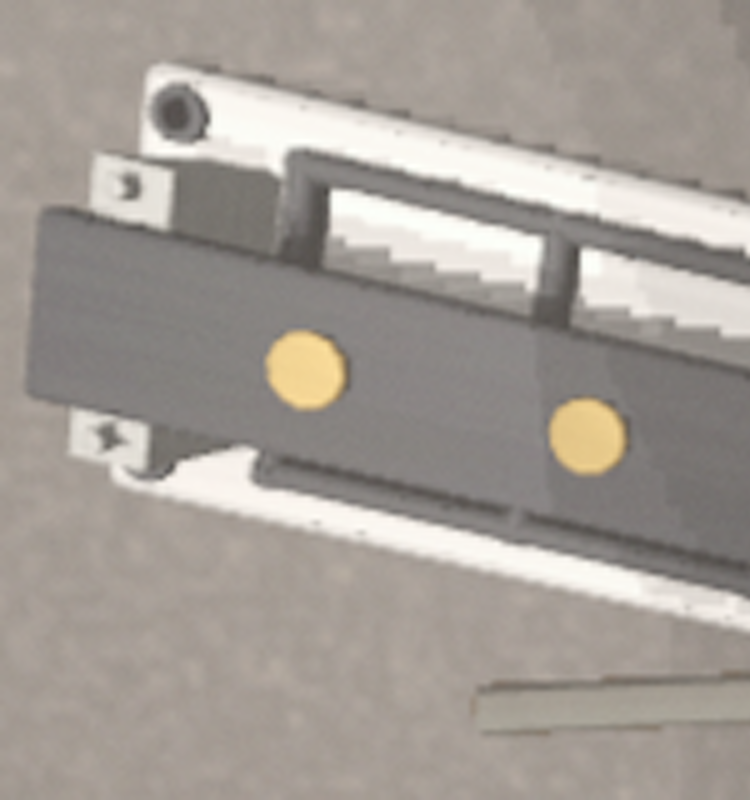

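View pics/k4.png

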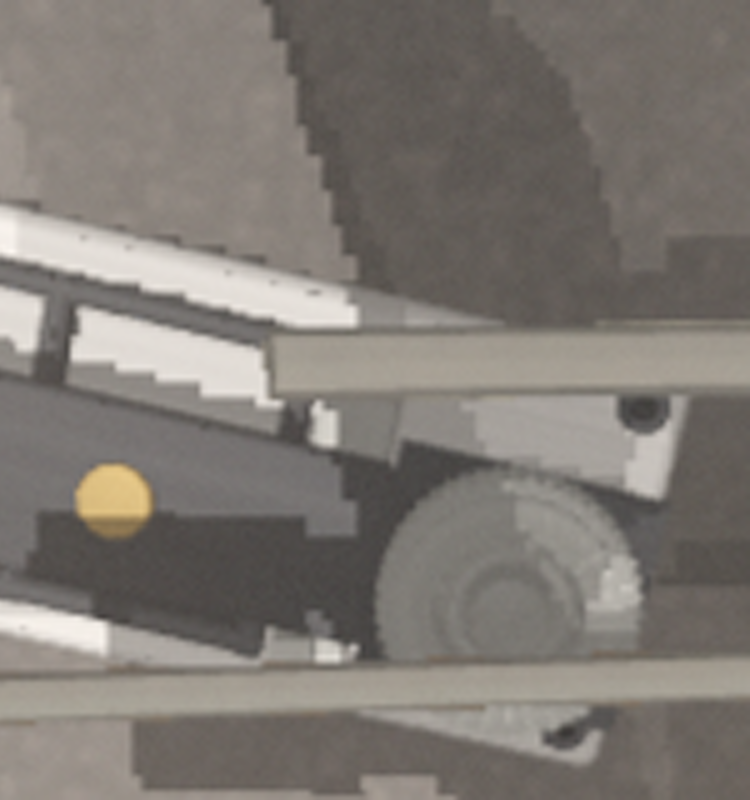

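```bash
python3 - <<'E'
from h import *
from scipy.optimize import least_squares
C=cam("wrist"); robot.observe()
ob=[((-38,-98,14),(99.6,103.2)),((38,-98,14),(93,185.6)),((-24,-84,52),(89,120.4)),((-24,-72,52),(105.4,123)),((24,-84,52),(83.6,181.6)),((24,-72,52),(99.6,183)),((38,134,14),(338,243.6)),((0,108,85),(325,212.4)),((-24,84,52),(297.6,182.4))]
f=lambda F:np.concatenate([proj(fixw(F,p),C)-q for p,q in ob])
r=least_squares(f,[561,56,-.24],loss='soft_l1',f_scale=1.); print(r.x); print(np.round(r.fun.reshape(-1,2),1))
def f2(P):
    K,R,t=C; R2=Rot.from_rotvec(P[3:6]).as_matrix()@R
    return np.concatenate([np.concatenate([proj(fixw(P[:3],p),(K,R2,R2@R.T@t))-q for p,q in ob]),P[3:6]/0.003])
r=least_squares(f2,[561,56,-.24,0,0,0]); print(r.x); print(np.round(r.fun[:-3].reshape(-1,2),1))
# nut top circle: left edge etc
k=lambda x,y:(70+(x+750)/5,90+y/5)
for uv in (k(375,600),k(642,590),k(515,470)): print(ray(uv,C,78))
E
```

```text
[ 5.60117227e+02  5.89796464e+01 -2.31399407e-01]
[[ -1.1  -2.4]
 [ -2.2   1.4]
 [  0.7  -0.3]
 [ -0.2   0.8]
 [  0.9  -1.2]
 [ -0.2   0.8]
 [  1.4   0.3]
 [ -2.4   1.2]
 [  2.5 -12.1]]
[ 5.61616352e+02  5.88456426e+01 -2.42582804e-01  5.53831367e-04
  2.35221779e-04  6.46047387e-05]
[[-0.3 -2. ]
 [-2.4  1.6]
 [ 1.3  0.4]
 [ 0.4  1.6]
 [ 0.9 -0.8]
 [-0.2  1.4]
 [ 0.5  2.9]
 [-2.9  4.5]
 [ 2.5 -9.2]]
[583.4818136  143.17924478  78.        ]
[581.90828685 183.7712554   78.        ]
[563.73470345 164.40827543  78.        ]
```

```bash
python3 - <<'E'
from h import *
from scipy.optimize import least_squares
C=cam("wrist")
ob=[((-38,-98,14),(99.6,103.2)),((38,-98,14),(93,185.6)),((-24,-84,52),(89,120.4)),((-24,-72,52),(105.4,123)),((24,-84,52),(83.6,181.6)),((24,-72,52),(99.6,183)),((38,134,14),(338,243.6)),((0,108,85),(325,212.4))]
f=lambda F:np.concatenate([proj(fixw(F,p),C)-q for p,q in ob])
r=least_squares(f,[561,56,-.24],loss='soft_l1',f_scale=1.); print(r.x,fixw(r.x,(0,108,85))); print(np.round(r.fun.reshape(-1,2),1))
E
```

```text
[ 5.59830477e+02  5.92613846e+01 -2.28678946e-01] [584.31311185 164.44978988  85.        ]
[[-0.9 -2.5]
 [-1.9  1.4]
 [ 0.9 -0.4]
 [-0.   0.7]
 [ 1.3 -1.3]
 [ 0.2  0.7]
 [ 1.9 -0.4]
 [-1.9  0.5]]
```

```bash
python3 - <<'E'
from h import *
robot.movep([585,162.3,215],rv(-0.6)); robot.hold(0.3); print(st())
for z in list(range(206,160,-4))+list(range(155,66,-8)):
    robot.servo_line([585,162.3,z],feed=60)
    f=robot.observe()["contact_force"]
    if np.linalg.norm(f)>4: print("contact",z,f); break
robot.servo_line([585,162.3,67],feed=60) if z<75 else None
robot.hold(0.2);print(st())
E
```

```text
t=9.2 pos=[585.  162.2 215. ] j=[-0.61  0.4   0.37  1.73 -0.17  1.04 -0.78] g=0.999 F=[-0.1 -0.5  0.2]
t=16.1 pos=[585.1 162.3  67.1] j=[-0.56  0.59  0.31  1.83 -0.25  0.76 -0.71] g=0.997 F=[-0.1 -0.2 -0.7]
```

```bash
python3 - <<'E'
from h import *
grip(0.0,30); print(st())
z=67; ph=-0.6
for i in range(2):
    ph+=1.75; z+=8*1.75/(2*np.pi)
    robot.servo_line([585,162.3,z],feed=1.5,rotation=rv(ph)); print(st())
E
```

```text
t=17.0 pos=[584.9 162.4  67. ] j=[-0.56  0.59  0.31  1.83 -0.25  0.76 -0.71] g=0.429 F=[-0.2 -0.2 -0.9]
t=18.9 pos=[585.  162.3  69.2] j=[-0.23  0.58 -0.13  1.81  0.1   0.76  0.74] g=0.429 F=[ 0.9  1.  -1.1]
t=20.8 pos=[585.  162.4  71.5] j=[ 0.08  0.65 -0.55  1.78  0.44  0.83  2.22] g=0.426 F=[ 0.2  0.6 -0.6]
```

```bash
python3 - <<'E'
from h import *
grip(0.75); z=71.46
q=robot.observe()["joints"].copy()
robot.movep([585,162.3,z],rv(1.2)); robot.movep([585,162.3,z],rv(-0.6)); robot.hold(0.2); print(st())
grip(0.0,30); ph=-0.6
for i in range(2):
    ph+=1.8; z+=8*1.8/(2*np.pi)
    robot.servo_line([585,162.3,z],feed=1.5,rotation=rv(ph)); print(st())
im,C=shot("wrist","l1")
robot.servo_line([585,162.3,z+12],feed=30);robot.hold(.1); print(st())
im,C=shot("wrist","l2")
E
```

```text
t=24.2 pos=[585.  162.2  71.4] j=[-0.55  0.58  0.3   1.83 -0.24  0.77 -0.73] g=0.751 F=[-0.4 -0.  -0.9]
t=26.7 pos=[585.5 162.1  73.9] j=[-0.21  0.58 -0.15  1.8   0.12  0.77  0.78] g=0.429 F=[ 1.5 -0.7 -0.7]
t=28.7 pos=[585.2 162.7  76.3] j=[ 0.1   0.65 -0.59  1.78  0.46  0.85  2.3 ] g=0.428 F=[2.5 1.5 2.3]
t=29.4 pos=[584.7 162.1  87.8] j=[ 0.11  0.64 -0.6   1.77  0.45  0.87  2.31] g=0.430 F=[-0.4 -0.9 -1.6]
```

View pics/l2.png

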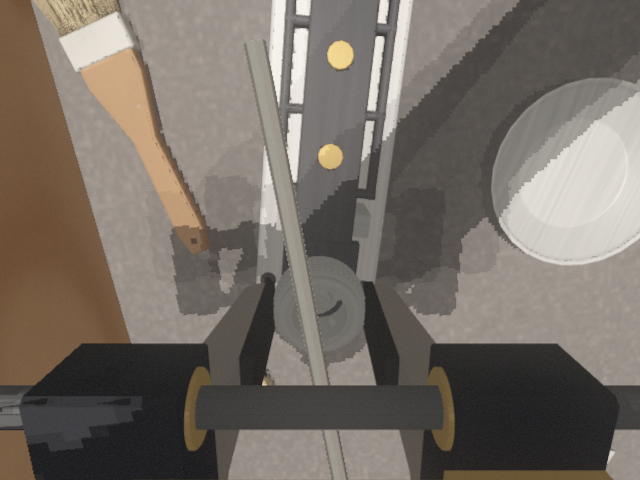

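```bash
python3 - <<'E'
from h import *
R=rv(3.0)
robot.servo_line([585,162.3,125],feed=80)
p=robot.observe(); 
robot.movep([425,136,90],rv(1.8)); robot.hold(.2); print(st())
im,C=shot("wrist","m1"); print(pins("dish","wrist",C))
im,C=shot("side","m2"); print(pins("dish","side",C), pins("nut","side",C))
im,C=shot("scene"); print(pins("dish","scene",C), pins("nut","scene",C),pins("lock_body_1","scene",C),pins("bar","scene",C))
E
```

```text
t=31.3 pos=[425.6 136.2  90. ] j=[-0.04  0.36 -0.4   2.16  0.22  0.66  1.21] g=0.426 F=[-0.1 -0.7 -0.8]
[(0.87, array([417.6, 139.3,   0.8]))]
[(0.63, array([422.6, 135.6,   0.7]))] [(0.55, array([428.3, 133. ,  79.5]))]
[(0.73, array([ 483.3, -166.2,   13.5])), (0.7, array([426.1, 135.3,   2.5]))] [(0.74, array([427.6, 133.7,   1.7])), (0.73, array([426.3, 136.7,  83.9]))] [(0.82, array([438. , -45.2,  -1.9])), (0.78, array([441.3, 319. ,   1.9]))] [(0.57, array([ 475.3, -372.1,   12.8]))]
```

View pics/m1.png

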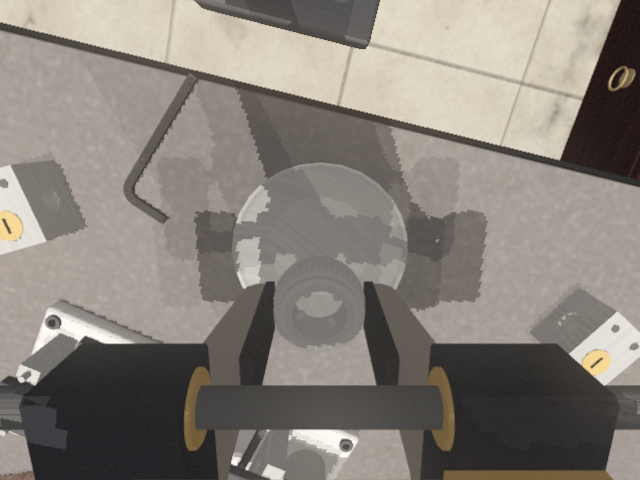

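```bash
python3 - <<'E'
from h import *
x,y=423.5,136
robot.servo_line([x,y,35],feed=120)
for z in (20,15,13,12,11,10):
    robot.servo_line([x,y,z],feed=25); robot.hold(.1); f=robot.observe()["contact_force"]; print(z,np.round(f,1))
    if abs(f[2])>5: break
grip(0.56); print(st()); robot.servo_line([x,y,60],feed=80); grip(1.0); print(st())
robot.servo_line([x,y,150],feed=200)
shot("scene","n1");shot("side","n2")
a=cv2.imread("pics/n1.png")[215:305,210:330];b=cv2.imread("pics/n2.png")[255:345,300:420]
cv2.imwrite("pics/n3.png",np.hstack([cv2.resize(i,(400,300),interpolation=cv2.INTER_CUBIC) for i in (a,b)]))
E
```

```text
20 [ 0.2  0.7 -1.1]
15 [-0.2  0.4 -1. ]
13 [ 0.2 -0.1 -0.4]
12 [-1.8 -0.4  5.5]
t=34.8 pos=[423.5 136.   11.9] j=[-0.12  0.51 -0.31  2.2   0.33  0.48  1.11] g=0.557 F=[0.3 0.1 0.1]
t=36.3 pos=[423.5 136.   60. ] j=[-0.07  0.41 -0.37  2.18  0.27  0.59  1.17] g=0.998 F=[ 0.4 -0.3  0.5]
```

View pics/n3.png

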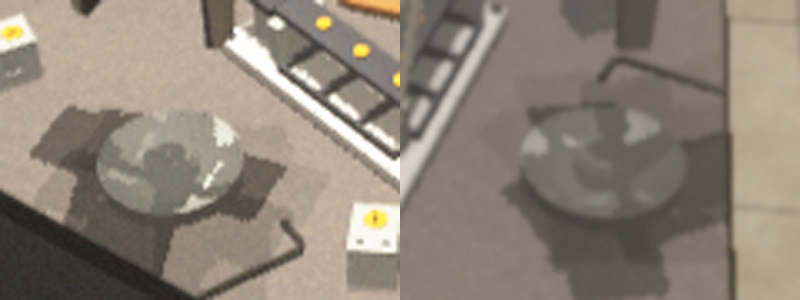

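```bash
python3 - <<'E'
from h import *
d=-.237
robot.movep([565,77.3,120],rv(d)); robot.hold(.2)
im,C=shot("wrist","p1"); print(pins("strap","wrist",C),st())
robot.servo_line([565,77.3,50],feed=80); robot.hold(.2); print(st())
grip(0,40); print(st()); shot("wrist","p2")
for z in (53,58,66,90,135):
    robot.servo_line([565,77.3,z],feed=60); print(np.round(robot.observe()["contact_force"],1))
robot.hold(.2);print(st()); shot("wrist","p3")
E
```

```text
[(0.81, array([567.5,  79.7,  53.4]))] t=38.8 pos=[564.9  77.3 120.1] j=[-0.21  0.45  0.02  1.88 -0.01  0.81 -0.42] g=1.001 F=[-0.2 -0.   0.4]
t=40.0 pos=[565.4  77.4  50.6] j=[-0.21  0.55  0.01  1.91 -0.01  0.67 -0.42] g=1.004 F=[ 0.7  0.5 -1. ]
t=41.0 pos=[565.   77.3  50. ] j=[-0.21  0.55  0.01  1.91 -0.01  0.67 -0.42] g=0.321 F=[ 0.4 -0.3 -0.5]
[-0.3  0.5 -1.7]
[-0.  -0.3 -2.1]
[ 0.1  0.7 -1.4]
[ 0.4 -0.6 -3.3]
[-0.3  0.6 -3.1]
t=43.4 pos=[564.7  77.3 134.6] j=[-0.21  0.43  0.02  1.87 -0.01  0.84 -0.42] g=0.316 F=[-0.9  0.5 -2.2]
```

View pics/p3.png

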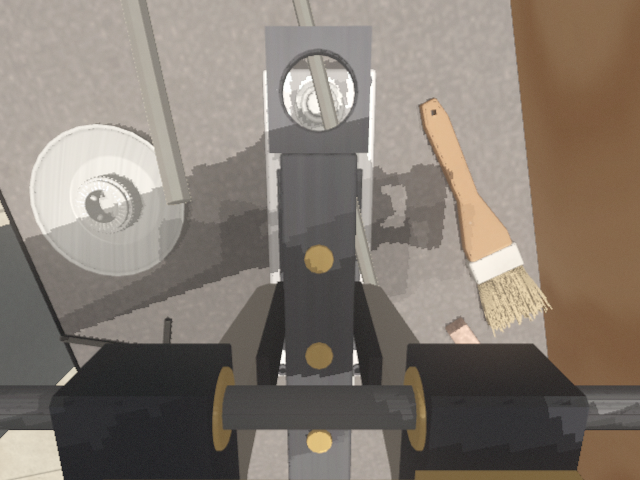

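```bash
python3 - <<'E'
from h import *
robot.servo_line([600,-60,135],feed=250,rotation=rv(-0.1))
robot.servo_line([605,-215,135],feed=250,rotation=rv(0))
robot.servo_line([605,-215,15],feed=120)
for z in (8,5,3.5,2.5,1.5,0.8):
    robot.servo_line([605,-215,z],feed=15); robot.hold(.1); f=robot.observe()["contact_force"]; print(z,np.round(f,1))
    if f[2]>3: break
grip(0.6); print(st()); robot.servo_line([605,-215,60],feed=80); grip(1.0)
robot.servo_line([560,-190,200],feed=250)
robot.hold(.2)
shot("wrist","q1"); shot("scene","q2"); print(st())
E
```

```text
8 [ 0.2 -0.9 -1.6]
5 [-0.   0.2 -1.3]
3.5 [ 0.6 -0.2 -1.5]
2.5 [-0.6  0.4 -2.3]
1.5 [ 0.3 -0.6 -2.2]
0.8 [-0.1  0.1 -1.6]
t=49.2 pos=[ 605.1 -215.1    0.9] j=[ 0.27  0.72  0.02  1.74 -0.02  0.68  0.31] g=0.601 F=[ 0.3 -0.5  0.8]
t=51.9 pos=[ 559.6 -190.   198.6] j=[ 0.25  0.39  0.02  1.77 -0.01  0.99  0.28] g=1.000 F=[-0.5 -0.  -0.9]
```

View pics/q1.png

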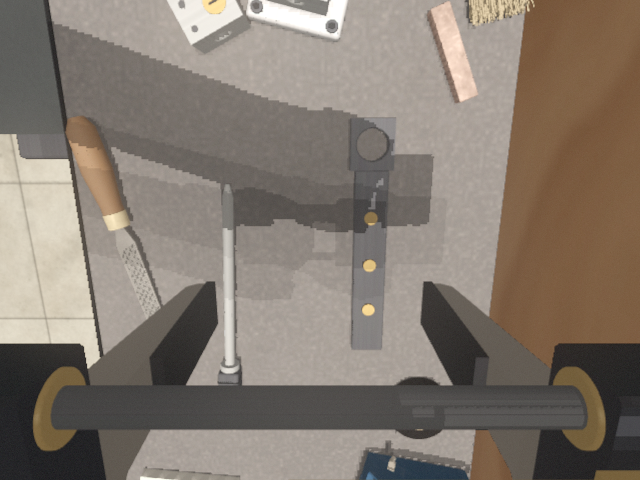

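View pics/q2.png

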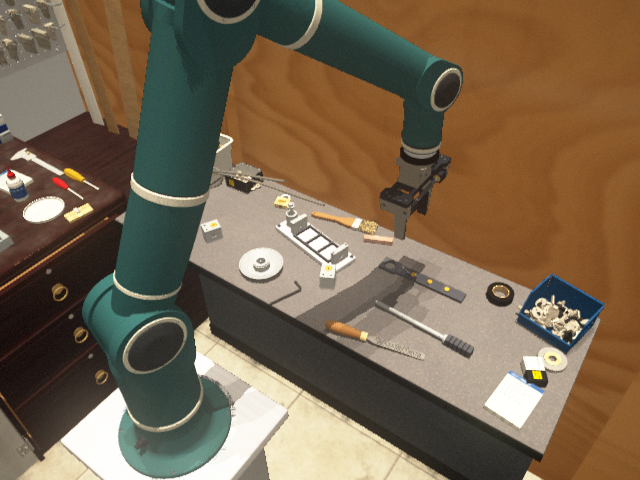

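```bash
python3 - <<'E'
from h import *
robot.movep([500,-75,190],rv(0)); robot.hold(.35)
im,C=shot("wrist","r1"); print(st())
for k in ("lock_body_1","near_eye","far_eye","stud_top","nest_1"): print(k,pins(k,"wrist",C))
E
```

```text
t=52.9 pos=[500.2 -75.6 189.9] j=[ 0.1   0.26 -0.02  1.97  0.01  0.91  0.08] g=1.003 F=[-0.7 -0.5 -0.7]
lock_body_1 [(0.75, array([475.4, -24.4,   3.1])), (0.65, array([ 483. , -162.9,   10.2]))]
near_eye [(0.62, array([535.4, -24.3,  30.4])), (0.22, array([ 603.9, -214.8,   -1.5]))]
far_eye [(0.64, array([559.4,  56.2,  11.7]))]
stud_top []
nest_1 [(0.78, array([558.3,  54.8,   9.8])), (0.67, array([547.8,  11.4,  13.7]))]
```

View pics/r1.png

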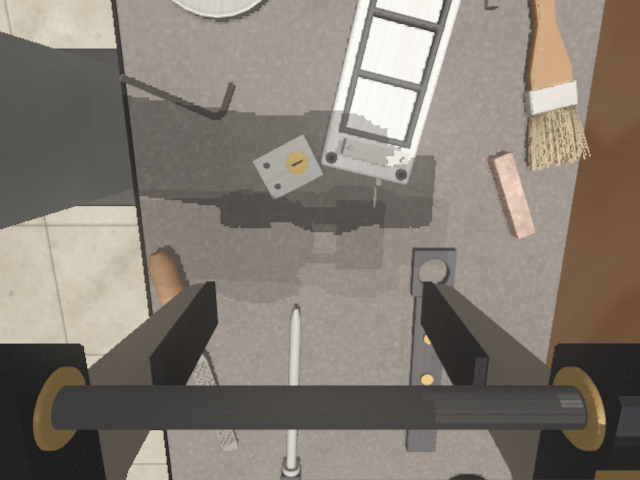

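```bash
python3 - <<'E'
from h import *
im,C=shot("wrist"); o=drawmodel(im,C,[560.5,57.8,-.237])
cv2.imwrite("pics/r2.png",cv2.resize(im[100:220,230:430,::-1],(800,480),interpolation=cv2.INTER_CUBIC))
cv2.imwrite("pics/r3.png",cv2.resize(o[0:200,270:470],(600,600),interpolation=cv2.INTER_CUBIC))
E
```

```text
(no output)
```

View pics/r2.png

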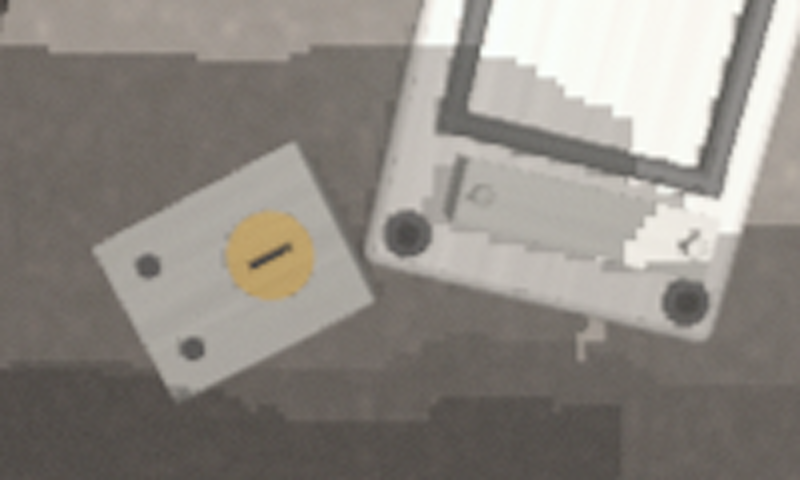

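View pics/r3.png

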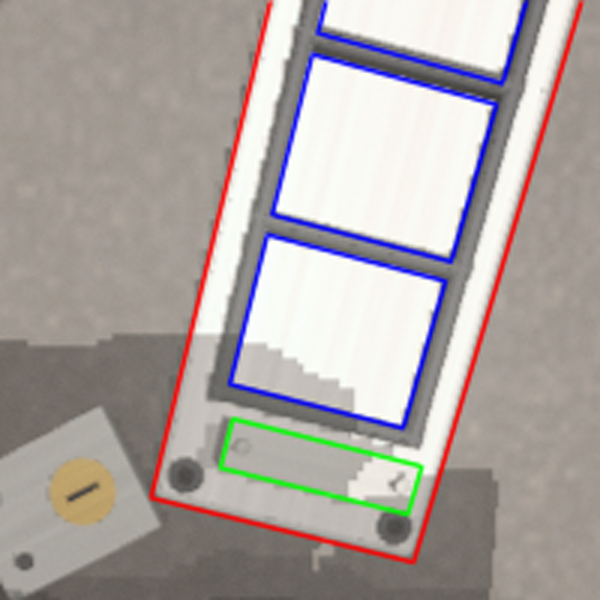

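```bash
cat >> h.py <<'E'
def block(uvs,C,z=38):
    P=np.array([ray(u,C,z)[:2] for u in uvs]); c=P.mean(0)
    # uvs order: a,b,c,d with a-b the long side
    l=(P[1]-P[0]+P[2]-P[3])/2; s=(P[2]-P[1]+P[3]-P[0])/2
    a1=np.arctan2(l[1],l[0]); a2=np.arctan2(s[1],s[0])+np.pi/2
    return c,np.linalg.norm(l),np.linalg.norm(s),a1,(a2-a1+np.pi/2)%np.pi-np.pi/2
E
python3 - <<'E'
from h import *
C=cam("wrist"); print(block([(253.25,162),(303.75,135.5),(323.5,174.5),(274.25,200.75)],C))
E
```

```text
(array([476.1551493 , -28.99020624]), np.float64(44.053622849942194), np.float64(33.498765054596426), np.float64(0.4788160088288153), np.float64(-0.004659584899648461))
```

```bash
python3 - <<'E'
from h import *
C=cam("wrist"); print(ray((155,255),C,10),ray((232,85),C,5),ray((222,115),C,5), ray((296,308),C,10))
c=[476.2,-29.0]
grip(0.6)
robot.movep([*c,90],rv(-1.092)); robot.hold(.2)
robot.servo_line([*c,17],feed=90); robot.hold(.15); print(st())
grip(0,40); print(st())
robot.servo_line([*c,60],feed=80)
robot.servo_line([458,-72,60],feed=150)
robot.servo_line([458,-72,22],feed=80)
for z in (19,18,17,16.3):
    robot.servo_line([458,-72,z],feed=15); robot.hold(.1); f=robot.observe()["contact_force"]; print(z,np.round(f,1))
    if f[2]>3: break
grip(0.7); robot.servo_line([458,-72,90],feed=120)
robot.movep([458,-125,170],rv(-0.1)); robot.hold(.35)
im,C=shot("wrist","s1"); print(st())
E
```

```text
[ 353.4143322  -107.89702546   10.        ] [428.92142229  35.17655844   5.        ] [419.37532038  11.85249821   5.        ] [ 478.69288901 -159.01288184   10.        ]
t=56.2 pos=[476.7 -29.   17.6] j=[-0.09  0.5   0.1   2.15 -0.1   0.5  -1.01] g=0.602 F=[ 1.1 -0.4 -0.1]
t=56.6 pos=[476.3 -29.   17.1] j=[-0.09  0.5   0.1   2.15 -0.1   0.5  -1.01] g=0.363 F=[-0.7 -0.3  3. ]
19 [ 0.5  0.2 -1.6]
18 [-0.2  0.3 -2.8]
17 [-0.3  0.1  2.4]
16.3 [-1.9  0.7 11.3]
t=62.6 pos=[ 458.  -124.8  169.8] j=[ 0.25  0.23 -0.06  2.06  0.02  0.85  0.08] g=0.700 F=[ 0.6 -0.3  0.7]
```

View pics/s1.png

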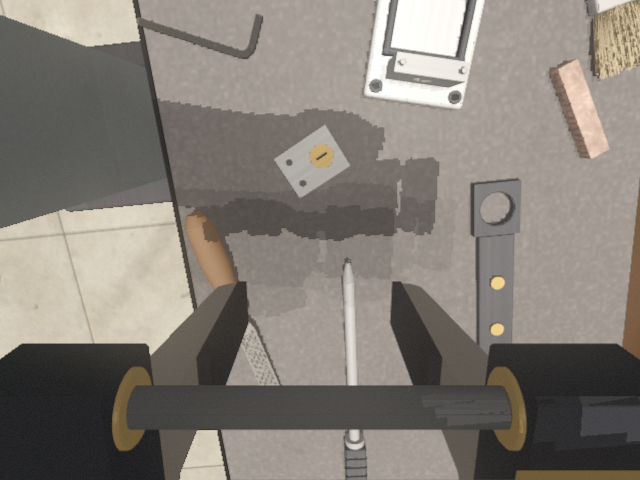

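```bash
cat >> h.py <<'E'
F=[560.5,57.8,-.237]
def place(nest_y,z0,Ff=None):
    n=fixw(Ff or F,(0,nest_y,14)); R=rv((Ff or F)[2])
    robot.movep([n[0],n[1],95],R); robot.hold(.25); print(st())
    robot.servo_line([n[0],n[1],z0+14+12],feed=80)
    for d in (9,6,4,2,1,0.3,-.3,-.9):
        robot.servo_line([n[0],n[1],z0+14+d],feed=20); robot.hold(.1); f=robot.observe()["contact_force"]; print(d,np.round(f,1))
        if f[2]>4: break
    return d
E
python3 - <<'E'
from h import *
c=[458,-72]
robot.movep([*c,90],rv(.479)); robot.hold(.2)
robot.servo_line([*c,14],feed=90); robot.hold(.15)
grip(0,40); print(st())
robot.servo_line([*c,95],feed=100)
print(place(-44,14))
E
```

```text
t=64.9 pos=[458.1 -72.   14.2] j=[ 0.19  0.5  -0.13  2.17  0.14  0.48  0.44] g=0.473 F=[-2.2 -0.9  3.1]
t=66.9 pos=[549.7  14.   95. ] j=[-0.07  0.46 -0.02  1.94  0.02  0.74 -0.34] g=0.476 F=[-0.2 -0.4 -1.1]
9 [-0.1 -1.3 -2.3]
6 [-0.1 -0.4 -2.2]
4 [ 0.7 -0.2 -2.4]
2 [-0.3  0.7 -1.7]
1 [-0.9 -0.2 -1.9]
0.3 [ 1.   0.1 -2.2]
-0.3 [-3.  -1.2  4.9]
-0.3
```

```bash
python3 - <<'E'
from h import *
grip(0.62); p=robot.observe()["tcp_pos"]; robot.servo_line([p[0],p[1],100],feed=100); print(st())
robot.movep([480,250,200],rv(0.3)); grip(1.0); robot.hold(.35)
im,C=shot("wrist","u1"); print(st()); print(pins("lock_body_1","wrist",C))
E
```

```text
t=71.6 pos=[549.8  15.   99.5] j=[-0.07  0.45 -0.02  1.94  0.01  0.75 -0.34] g=0.621 F=[ 0.4  1.5 -1.2]
t=73.7 pos=[480. 250. 200.] j=[-0.37  0.31 -0.21  1.87  0.08  0.96 -0.31] g=0.999 F=[0.1 0.5 0.5]
[(0.76, array([550. ,  17.4,  16.7])), (0.58, array([436.2, 319.1,   3.1])), (0.43, array([548.9,  11.3,  10.5]))]
```

View pics/u1.png

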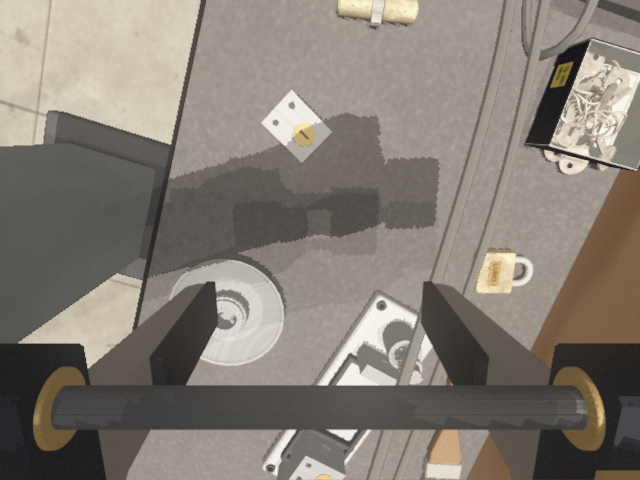

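```bash
python3 - <<'E'
import cv2
im=cv2.imread("pics/u1.png")
cv2.imwrite("pics/u2.png",cv2.resize(im[70:190,230:390],(800,600),interpolation=cv2.INTER_CUBIC))
E
```

```text
(no output)
```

View pics/u2.png

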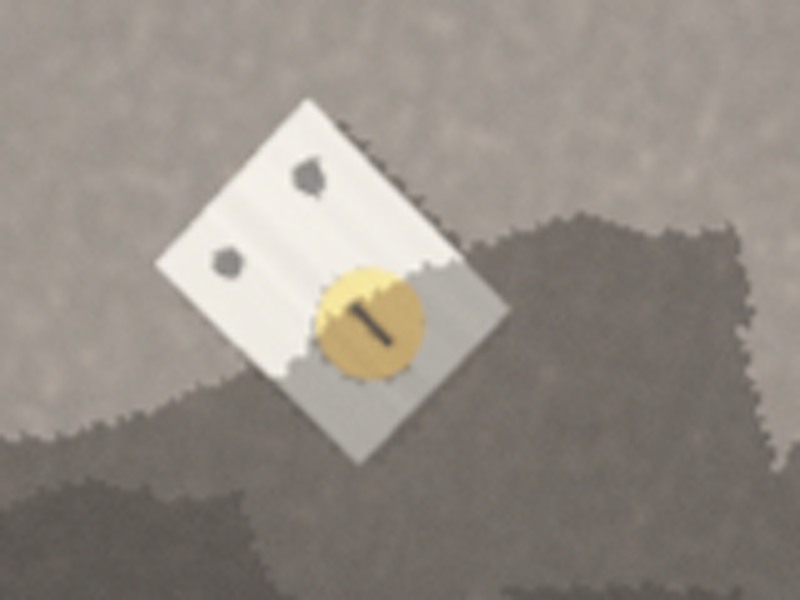

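```bash
python3 - <<'E'
from h import *
C=cam("wrist"); c,l,s,a,e=block([(291.6,89.4),(332.2,131.8),(301.8,163.2),(261,122.6)],C); print(c,l,s,a,e)
for ph in (a,a+np.pi,a-np.pi):
    q=kin.ik([*c,14],rv(ph)); print(ph,q)
E
```

```text
[440.39285135 318.55529854] 44.18664626443395 34.22626492306124 -0.4811490806248946 -0.0005971646893030425
-0.4811490806248946 [-0.62908406  0.58500996 -0.07368455  1.98214269  0.0745949   0.5769627
 -1.23425256]
2.6604435729648985 [-0.23882614  0.67270685 -0.57463641  1.95611506  0.57014974  0.67828596
  1.48976656]
-3.6227417342146877 [-0.23882614  0.67270685 -0.57463641  1.95611506  0.57014974  0.67828596
  1.48976656]
```

```bash
python3 - <<'E'
from h import *
c=[440.4,318.5];a=-.481
grip(0.65)
robot.movep([*c,80],rv(a+np.pi/2)); robot.hold(.2)
robot.servo_line([*c,14],feed=90); robot.hold(.2)
grip(0,15); print(st()); grip(0.65)
robot.servo_line([*c,60],feed=120)
robot.movep([*c,60],rv(a)); robot.hold(.2)
robot.servo_line([*c,14],feed=90); robot.hold(.2)
grip(0,40); print(st())
robot.servo_line([*c,95],feed=120)
robot.servo_line([500,230,95],feed=250,rotation=rv(-.3))
print(place(0,14))
p=robot.observe()["tcp_pos"]; grip(0.62); robot.servo_line([p[0],p[1],100],feed=100); grip(1.0); print(st())
E
```

```text
t=76.8 pos=[440.4 318.5  14.1] j=[-0.46  0.61 -0.29  1.97  0.29  0.6   0.15] g=0.370 F=[-0.2  1.1  1.1]
t=80.5 pos=[440.5 318.6  14.3] j=[-0.74  0.58  0.06  1.99 -0.06  0.57 -1.11] g=0.476 F=[-0.6 -0.7  2.6]
t=82.9 pos=[560.2  59.8  95. ] j=[-0.22  0.47  0.06  1.91 -0.04  0.75 -0.36] g=0.478 F=[ 0.1  0.5 -1.7]
9 [ 0.1 -1.  -2.2]
6 [ 0.5 -0.  -2.4]
4 [-0.6  0.3 -2.6]
2 [ 0.1  0.6 -1.5]
1 [-0.4  0.  -2.3]
0.3 [ 0.3 -0.3 -3. ]
-0.3 [-2.4 -0.8  6.4]
-0.3
t=88.2 pos=[560.6  57.8 100. ] j=[-0.21  0.47  0.07  1.91 -0.04  0.76 -0.36] g=0.996 F=[-0.3  0.2  0.4]
```

Both are seated on the floor. Next I look at the fixture from above to check centring, and confirm where the bar is.

```bash
python3 - <<'E'
from h import *
robot.movep([548,-28,170],rv(-.237)); robot.hold(.4)
im,C=shot("wrist","v1")
o=drawmodel(im,C,F)
for y in (-44,0):
  q=np.array([proj(fixw(F,(sx*22,y+sy*17,52)),C) for sx,sy in((-1,-1),(1,-1),(1,1),(-1,1))]); cv2.polylines(o,[np.round(q*8).astype(np.int32).reshape(-1,1,2)],True,(0,255,255),1,cv2.LINE_AA,3)
cv2.imwrite("pics/v2.png",o)
im,C=shot("scene","v3"); print(pins("bar","scene",C),pins("bar_tip","scene",C),pins("lock_body_1","scene",C),st())
E
```

```text
[(0.65, array([ 471.3, -374.3,   10.4]))] [(0.76, array([ 479.6, -163.9,   14.5]))] [(0.79, array([554. ,  12.3,  14.2])), (0.71, array([559.6,  58.2,  16.6]))] t=89.4 pos=[548.  -27.9 169.9] j=[-0.08  0.35  0.09  1.9  -0.04  0.89 -0.21] g=0.997 F=[ 1.  -0.3  0.1]
```

View pics/v1.png

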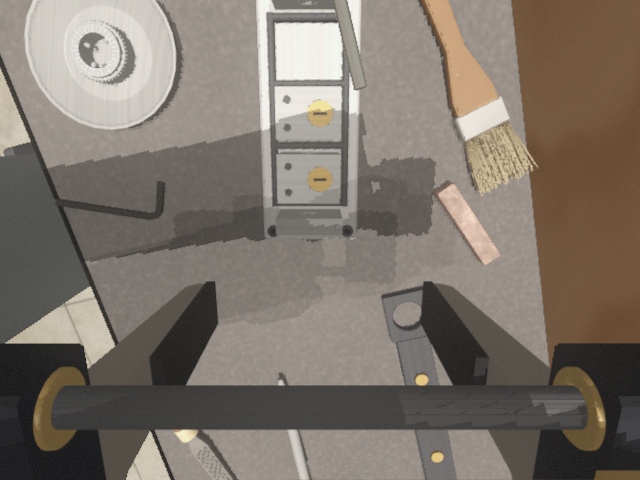

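View pics/v2.png

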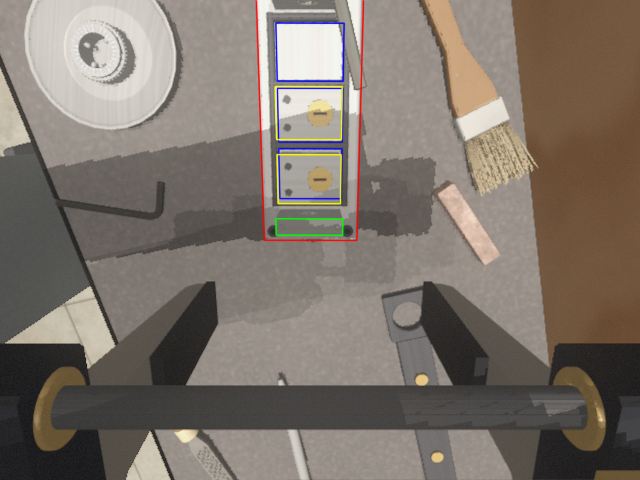

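```bash
python3 - <<'E'
import cv2,numpy as np
a=cv2.imread("pics/v1.png");b=cv2.imread("pics/v2.png")
z=lambda im:cv2.resize(im[135:260,255:365],(396,450),interpolation=cv2.INTER_CUBIC)
cv2.imwrite("pics/v4.png",np.hstack([z(a),z(b)]))
E
```

```text
(no output)
```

View pics/v4.png

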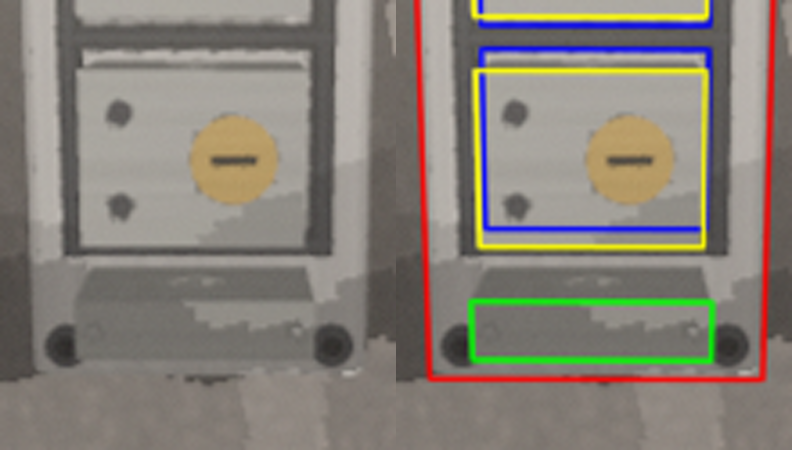

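```bash
python3 - <<'E'
from h import *
robot.movep([474,-320,240],rv(0)); robot.hold(.4)
im,C=shot("wrist","w1"); print(st())
print(pins("bar","wrist",C),pins("bar_tip","wrist",C))
E
```

```text
t=91.0 pos=[ 474.2 -319.7  239.9] j=[ 0.4   0.31  0.17  1.78 -0.06  1.06  0.59] g=0.998 F=[-0.   0.4  0.6]
[(0.72, array([ 470.1, -373. ,   11.7]))] [(0.85, array([ 480.7, -162.9,    8. ]))]
```

View pics/w1.png

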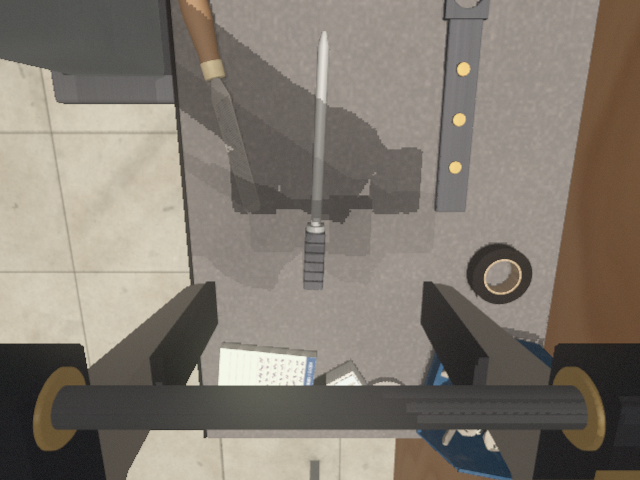

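```bash
python3 - <<'E'
from h import *
im,C=shot("wrist")
cv2.imwrite("pics/w2.png",np.hstack([cv2.resize(im[20:80,300:350,::-1],(400,480),interpolation=cv2.INTER_CUBIC),cv2.resize(im[215:300,290:340,::-1],(282,480),interpolation=cv2.INTER_CUBIC)]))
print(ray((323.5,31),C,10),ray((315.5,232),C,20),ray((313.2,288),C,20))
E
```

```text
[ 477.63437343 -160.0256613    10.        ] [ 470.54204957 -341.17776401   20.        ] [ 468.17868285 -399.84031675   20.        ]
```

View pics/w2.png

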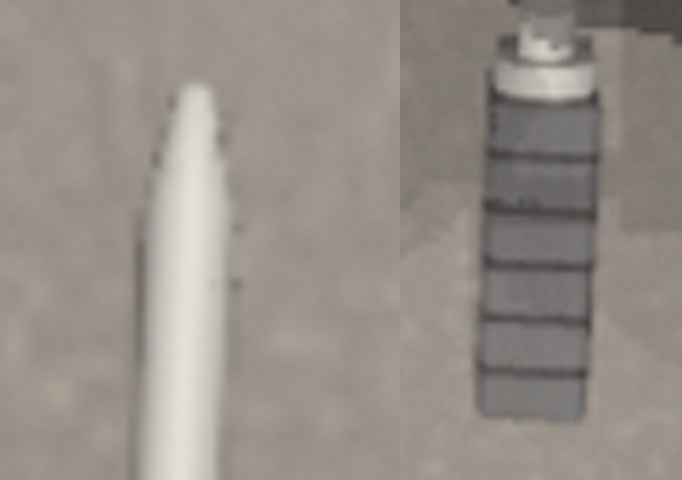

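```bash
python3 - <<'E'
from h import *
c=[469.3,-371]; 
grip(0.6)
robot.movep([*c,80],rv(-.043)); robot.hold(.2)
robot.servo_line([*c,3],feed=90); robot.hold(.3); print(st())
grip(0,60); robot.hold(.2); print(st())
robot.servo_line([*c,60],feed=80)
w=fixw(F,(0,-84-25-212,0))
robot.servo_line([w[0],w[1],60],feed=120,rotation=rv(F[2]))
robot.servo_line([w[0],w[1],26],feed=80); robot.hold(.4); print(st())
im,C=shot("wrist","x1"); print(pins("bar_tip","wrist",C),pins("near_eye","wrist",C))
for n in("scene","side"):
    im,C=shot(n,"x_"+n); print(n,pins("bar_tip",n,C),pins("near_eye",n,C),pins("bar",n,C))
print(fixw(F,(0,-84,33)),fixw(F,(0,-109,33)))
E
```

```text
t=94.1 pos=[ 469.6 -371.1    3.5] j=[ 0.5   0.67  0.15  1.86 -0.16  0.63  0.7 ] g=0.598 F=[-0.  -0.4  0.6]
t=94.9 pos=[ 469.3 -371.     3. ] j=[ 0.5   0.67  0.15  1.86 -0.16  0.63  0.7 ] g=0.211 F=[ 0.1  0.5 -1. ]
t=97.9 pos=[ 485.3 -254.2   26.3] j=[ 0.27  0.57  0.19  1.98 -0.18  0.6   0.35] g=0.208 F=[-0.3  0.7 -2.2]
[] []
scene [(0.86, array([534.6, -49.7,  36.7])), (0.62, array([381.2,  29.3,   2.8]))] [(0.91, array([541.1, -29.6,  34. ]))] [(0.89, array([ 485.8, -255.2,   33.6])), (0.48, array([552.8,  12.2,  16.5]))]
side [(0.53, array([537.7, -57.1,  32. ]))] [(0.68, array([540.5, -25.4,  34.3]))] [(0.36, array([ 6.611e+02, -3.902e+02, -6.000e-01])), (0.31, array([561.7,  55.8,   0. ]))]
[540.77784603 -23.85192369  33.        ] [534.90815735 -48.15309146  33.        ]
```

View pics/x1.png

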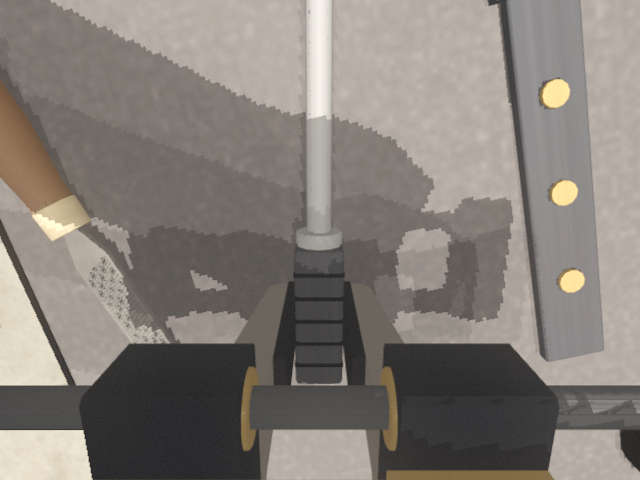

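```bash
python3 - <<'E'
from h import *
out=[]
for n in ("scene","side"):
    im=cv2.imread(f"pics/x_{n}.png"); C=cam(n)
    p=[proj(fixw(F,(0,y,33)),C) for y in(-270,-109,-84,84)]; print(n,np.round(p,1))
    m=np.round(p[2]).astype(int); x0,y0=m[0]-35,m[1]-30
    crop=cv2.resize(im[y0:y0+60,x0:x0+70],(700,600),interpolation=cv2.INTER_CUBIC)
    cr=crop.copy()
    for q in p[1:3]: cv2.circle(cr,tuple(np.round((q-[x0,y0]+.5)*10).astype(int)),5,(0,0,255),1)
    out.append(cv2.resize(cr,(400,343)))
cv2.imwrite("pics/x2.png",np.hstack(out))
E
```

```text
scene [[396.  297.8]
 [347.2 261.1]
 [340.2 255.8]
 [296.8 223.1]]
side [[339.5 213.1]
 [319.8 245. ]
 [316.4 250.5]
 [290.7 292.2]]
```

View pics/x2.png

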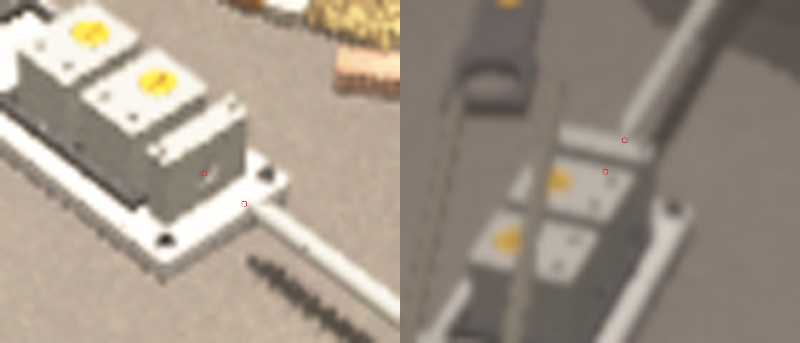

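```bash
cat >> h.py <<'E'
def toF(v,a=None):
    a=F[2]; c,s=np.cos(a),np.sin(a); return np.array([c*v[0]+s*v[1],-s*v[0]+c*v[1],v[2]])
def adv(yc,dx=0,dz=0,feed=40,rot=None,zt=26):
    w=fixw(F,(dx,yc,0)); robot.servo_line([w[0],w[1],zt+dz],feed=feed,rotation=rot)
    o=robot.observe(); return toF(o["contact_force"]),toF(o["wrist_torque"])
E
python3 - <<'E'
from h import *
b,_=adv(-321); print(b)
for tip in (-95,-88,-84,-80,-76,-72,-68,-64,-60):
    f,t=adv(tip-212,feed=25); print(tip,np.round(f,1),np.round(t,2))
    if np.abs(f[1])>12 or np.abs(f).max()>20: break
for n in("scene","side"): shot(n,"y_"+n)
im=cv2.imread("pics/y_scene.png")[220:290,290:390]; cv2.imwrite("pics/y1.png",cv2.resize(im,(800,560),interpolation=cv2.INTER_CUBIC))
print(st())
E
```

```text
[ 0.79635547 -0.05020333 -2.03865452]
-95 [-0.8  0.5 -1.4] [-0.11  0.07  0.02]
-88 [ 0.6 -0.5 -2.5] [-0.16  0.03  0.01]
-84 [ 0.1 -0.1 -2.8] [-0.11  0.1  -0.03]
-80 [ 0.8 -0.1 -2.2] [-0.09  0.07 -0.01]
-76 [-0.1  0.6 -2.3] [-0.14  0.01  0.02]
-72 [-0.4  0.1 -1.6] [-0.14  0.13  0.01]
-68 [ 0.2 -0.4 -1.4] [-0.18  0.07  0.01]
-64 [-0.6  0.  -1.7] [-0.1   0.04 -0.02]
-60 [ 0.9 -0.8 -2.2] [-0.08  0.09 -0.01]
t=102.1 pos=[ 496.6 -206.6   26. ] j=[ 0.18  0.56  0.2   2.01 -0.19  0.59  0.26] g=0.209 F=[-0.  -0.2 -2.1]
```

View pics/y1.png

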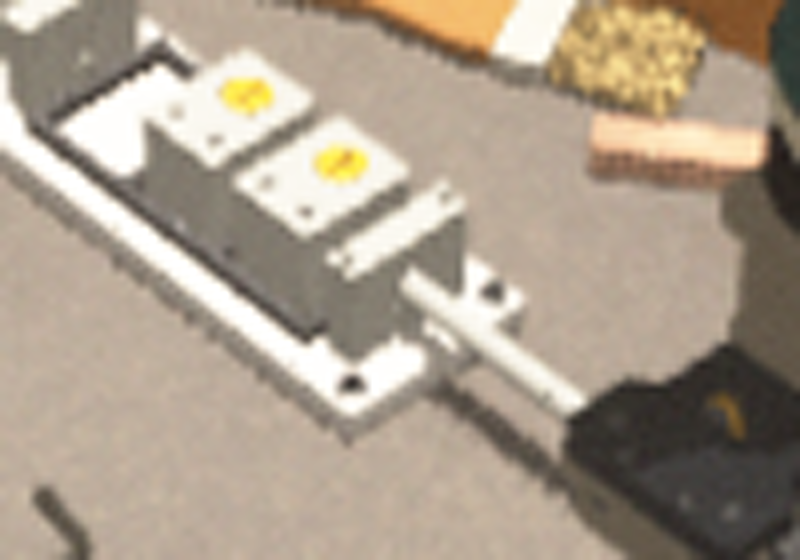

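```bash
python3 - <<'E'
from h import *
for tip in range(-55,87,6):
    f,t=adv(tip-212,feed=30); print(tip,np.round(f,1),np.round(t,2))
    if np.abs(f[1])>10 or np.abs(f[0])>10 or abs(f[2]+2)>10: print("stop"); break
print(st())
E
```

```text
-55 [ 0.4  0.2 -1.8] [-0.11  0.08 -0.01]
-49 [-0.   0.2 -1.7] [-0.11  0.07 -0.02]
-43 [ 0.3  1.  -2.2] [-0.1   0.03 -0.02]
-37 [ 0.5  0.4 -1.9] [-0.11  0.1  -0.01]
-31 [ 0.  -0.2 -1.5] [-0.09  0.07 -0.02]
-25 [-0.4  0.  -1.7] [-0.09  0.05 -0.01]
-19 [ 0.5 -0.4 -1.9] [-0.14  0.1  -0.03]
-13 [-0.1 -0.3 -1.8] [-0.12  0.04 -0.06]
-7 [ 0.6 -0.1 -2.4] [-0.13  0.04 -0.05]
-1 [ 0.8  0.3 -2.5] [-0.08  0.04  0.01]
5 [ 0.  -0.8 -2.9] [-0.12  0.05  0.01]
11 [ 0.1  0.1 -1.3] [-0.1   0.02 -0.03]
17 [ 0.1 -0.2 -1.5] [-0.07  0.08  0.03]
23 [-0.5  0.4 -2.2] [-0.07  0.08  0.02]
29 [-0.   0.7 -1.9] [-0.12  0.09 -0.03]
35 [-0.5  0.7 -2.2] [-0.12  0.08 -0.07]
41 [-0.7 -0.3 -2.2] [-0.13  0.01  0.04]
47 [-0.8  0.5 -2.3] [-0.09  0.04 -0.01]
53 [-1.2 -0.6 -0.9] [-0.09  0.09  0.03]
59 [-1.1  0.4 -3.1] [-0.08  0.07 -0.03]
65 [-0.1 -0.  -1.8] [-0.07  0.06 -0.06]
71 [ 0.4 -0.1 -2. ] [-0.11  0.05  0.02]
77 [-0.1 -0.4 -1.7] [-0.15  0.04 -0.05]
83 [ 0.3 -0.8 -2.5] [-0.14  0.06  0.03]
t=110.4 pos=[530.3 -67.3  26. ] j=[-0.1   0.55  0.2   2.02 -0.19  0.59 -0.  ] g=0.209 F=[ 0.1 -0.8 -2.5]
```

```bash
python3 - <<'E'
from h import *
tip=84
while tip<97:
    f,t=adv(tip-212,feed=10); robot.hold(.1); f=toF(robot.observe()["contact_force"]); print(tip,np.round(f,1))
    if np.abs(f[1])>8: break
    tip+=1 
for n in("scene","side","wrist"): shot(n,"z_"+n)
a=cv2.imread("pics/z_scene.png")[190:280,270:390];b=cv2.imread("pics/z_side.png")[225:315,240:360]
cv2.imwrite("pics/z1.png",np.hstack([cv2.resize(i,(400,300),interpolation=cv2.INTER_CUBIC) for i in (a,b)]))
print(st())
E
```

```text
84 [-0.6 -1.2 -2.2]
85 [ 0.1  0.1 -2.3]
86 [-0.3 -0.8 -1.4]
87 [-0.1  0.2 -2.2]
88 [ 0.2  0.2 -0.7]
89 [ 0.4  0.2 -2.4]
90 [-0.8  0.1 -2.1]
91 [ 0.1 -0.2 -2.1]
92 [ 0.8 -0.4 -1.7]
93 [ 0.8 -0.1 -1.3]
94 [ 0.1 -4.5 -0.8]
95 [-0.2 -6.5 -0.2]
96 [ 1.  -9.2 -0. ]
t=115.1 pos=[532.6 -57.6  26. ] j=[-0.12  0.56  0.2   2.01 -0.19  0.59 -0.03] g=0.212 F=[-2.3 -8.2 -0.4]
```

View pics/z_wrist.png

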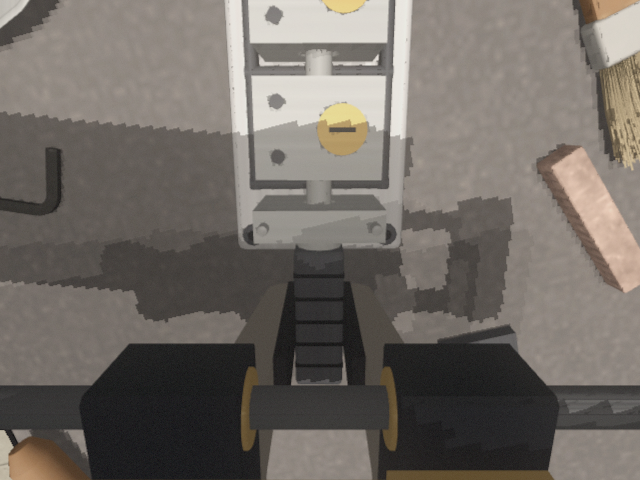

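View pics/z1.png

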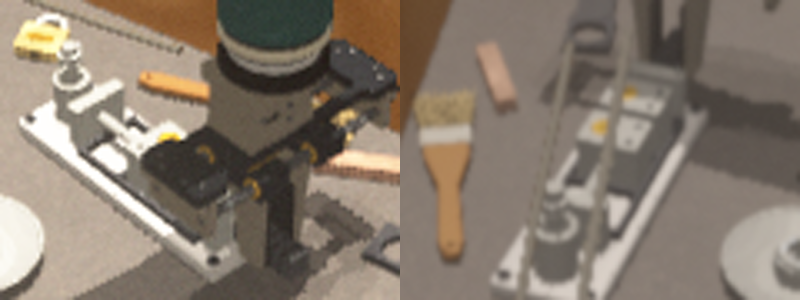

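```bash
python3 - <<'E'
from h import *
for tip in (97,98,99):
    adv(tip-212,feed=10); robot.hold(.15); f=toF(robot.observe()["contact_force"]); print(tip,np.round(f,1))
    if f[1]<-14: break
f,_=adv(94.3-212,feed=10); robot.hold(.2); print(np.round(toF(robot.observe()["contact_force"]),1))
for dz in (-.5,-1,-1.5,-2):
    adv(94.3-212,dz=dz,feed=10); robot.hold(.15); f=toF(robot.observe()["contact_force"]); print(dz,np.round(f,1))
    if f[2]>2.5: break
shot("wrist","A1")
grip(0.5); robot.hold(.2); print(st())
p=robot.observe()["tcp_pos"]; robot.servo_line([p[0],p[1],90],feed=60)
robot.movep([520,-110,200],rv(F[2])); robot.hold(.4)
im,C=shot("wrist","A2"); print(st()); print(pins("bar","wrist",C))
for n in("scene","side"):
    im,C=shot(n,"A_"+n); print(n,pins("bar_tip",n,C),pins("bar",n,C),pins("far_eye",n,C))
print(fixw(F,(0,92,33)),fixw(F,(0,-120,33)))
E
```

```text
97 [ -0.4 -10.4   1.9]
98 [  0.2 -12.2   1.1]
99 [ -1.7 -15.3   1.6]
[-0.6 -5.5 -0. ]
-0.5 [-1.3 -5.3 -0.5]
-1 [-0.7 -6.8  1.4]
-1.5 [ 0.2 -6.1  0.5]
-2 [-1.7 -6.9  2. ]
t=119.6 pos=[532.8 -56.6  24. ] j=[-0.12  0.56  0.2   2.01 -0.19  0.59 -0.02] g=0.499 F=[-0.   0.3 -0.7]
t=121.8 pos=[ 519.8 -109.7  199.4] j=[-0.09  0.29  0.29  1.92 -0.1   0.95  0.  ] g=0.501 F=[-0.1  0.4  0.4]
[(0.87, array([533.6, -57.7,  35.5]))]
scene [(0.85, array([583.7, 142.8,  39.2]))] [(0.79, array([538.1, -59.8,  30.8])), (0.74, array([578.7, 135.4,  34.2]))] [(0.73, array([582.3, 139.6,  31.1]))]
side [] [(0.6, array([528.8, -58.8,  32.2]))] [(0.74, array([580.9, 136.2,  33. ])), (0.67, array([587.7, 163.6,  85.5])), (0.58, array([560.1,  58.2,  -1.4])), (0.35, array([541.3, -27.5,  33.2]))]
[582.10045434 147.22829738  33.        ] [532.32549433 -58.84560528  33.        ]
```

View pics/A2.png

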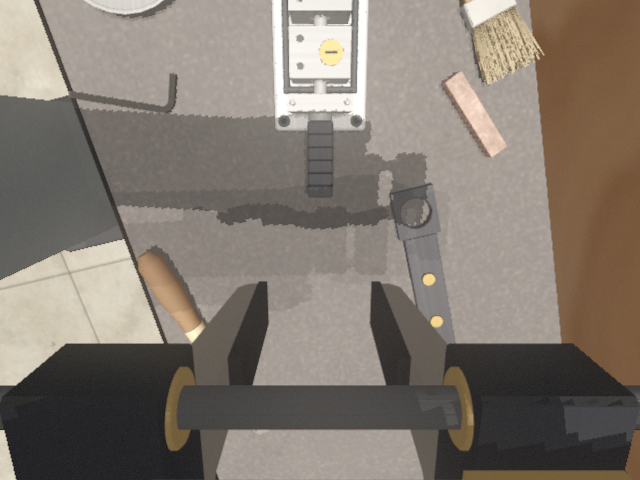

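View pics/A_scene.png

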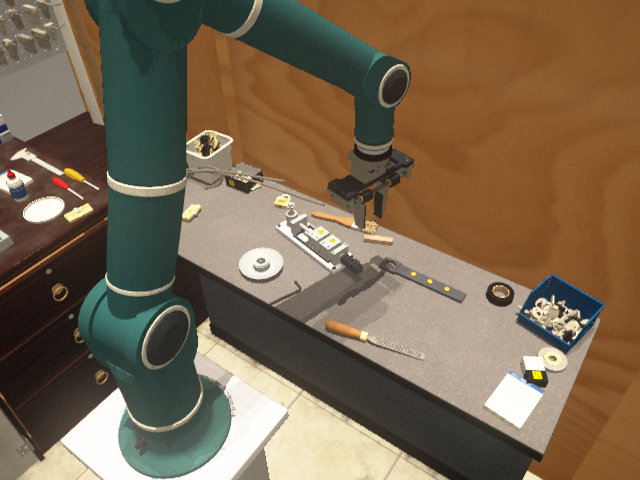

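```bash
python3 - <<'E'
from h import *
robot.movep([545,-70,150],rv(F[2])); robot.hold(.3); a,C=shot("wrist","B1"); 
robot.movep([572,60,190],rv(F[2])); robot.hold(.4); b,C2=shot("wrist","B2"); print(st())
q=np.array([proj(fixw(F,(0,y,32)),C2) for y in(84,92)]);print(q, [proj(fixw(F,(0,y,38)),C) for y in(-84,-90)])
E
python3 - <<'E'
import cv2,numpy as np
a=cv2.imread("pics/B1.png");b=cv2.imread("pics/B2.png")
cv2.imwrite("pics/B3.png",np.hstack([cv2.resize(i,(400,600),interpolation=cv2.INTER_CUBIC) for i in (a[150:300,270:370],b[60:210,270:370])]))
E
```

```text
t=124.0 pos=[572.   59.4 189.9] j=[-0.34  0.37  0.23  1.83 -0.1   0.96 -0.31] g=0.497 F=[0.1 0.5 0.1]
[[305.30718275 123.01546845]
 [305.21841145 112.1036141 ]] [array([296.58242087, 175.49956772]), array([296.70504896, 184.26992502])]
```

View pics/B3.png

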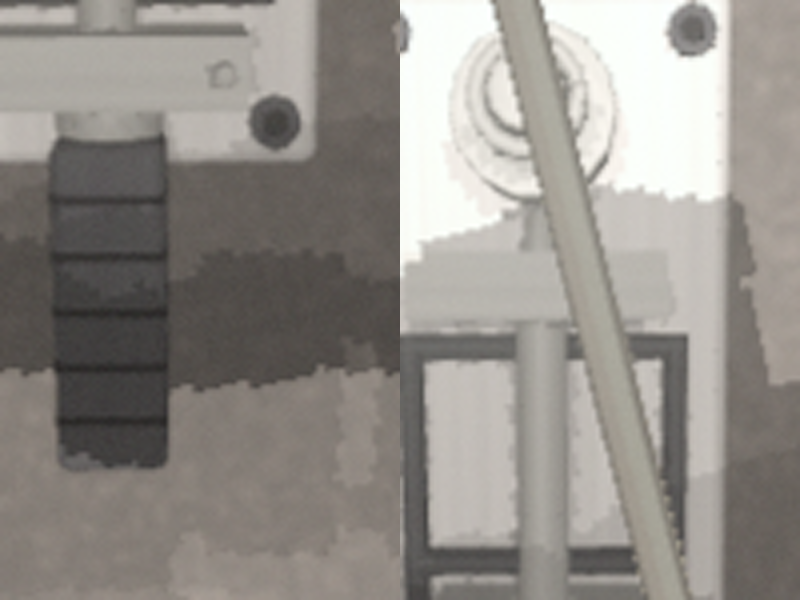

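View pics/B2.png

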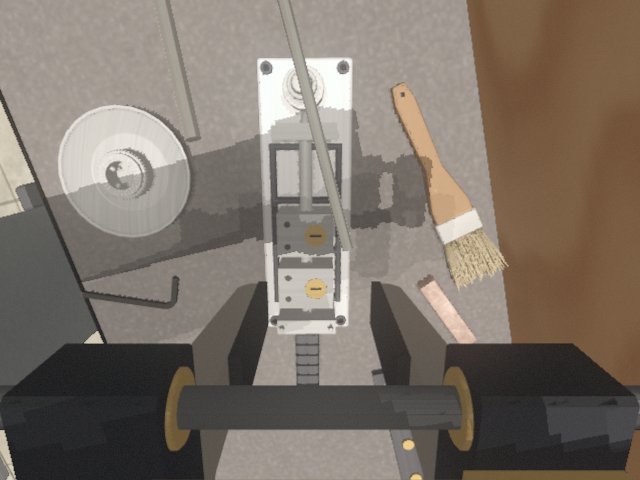

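```bash
python3 - <<'E'
from h import *
robot.servo_line([540,40,280],feed=150); robot.hold(.3)
for n in("scene","side"):
    im,C=shot(n,"C_"+n); print(n,pins("lock_body_1",n,C,.4),pins("nut",n,C,.5),pins("strap",n,C,.5),pins("bar",n,C,.5),pins("bar_tip",n,C,.4))
print(st()); robot.job_done()
E
```

```text
scene [(0.82, array([561. ,  56.9,  18.7])), (0.61, array([552.9,  10.7,  13. ]))] [(0.6, array([425. , 135.5,   7.3]))] [(0.95, array([ 603.2, -216.6,    1.1]))] [(0.84, array([536.3, -60.2,  34.4]))] [(0.77, array([582.6, 144.4,  41.5]))]
side [(0.68, array([551.6,  14.8,  14.4])), (0.66, array([541.5, -25.8,  34.1])), (0.54, array([556.8,  54.2,  15.8]))] [(0.62, array([424.8, 131.7,   5.7])), (0.52, array([547. ,  13.9,  15.5]))] [(0.62, array([ 608.7, -218. ,   -0. ])), (0.56, array([548.7,  13.9,  16.9]))] [(0.72, array([656.3, 249.2,   3.6])), (0.69, array([425.8, 132.3,   4.2])), (0.54, array([531.8, -55.9,  30.8]))] []
t=125.8 pos=[540.  40. 280.] j=[-0.34  0.22  0.24  1.81 -0.06  1.12 -0.32] g=0.499 F=[-0.3 -0.3 -0. ]
the job is handed in; nothing more can be done
```

The job was handed in at about 126 s of the 210 s allowed. The steps went in the order you asked:

- **Nut:** I unscrewed it in two strokes, about 7.1 rad in all, and laid it in the parts dish.
- **Strap:** it is off the stud and lying flat on the desk at about (605, -215).
- **Lock bodies:** I saw only two; the cameras showed no third. They stand in nests 1 and 2 with bores along the fixture. One had been knocked up against the fixture during the run, so I measured it again and set it down once to re-grip it.
- **Locating bar:** it went in with almost no force until the collar stopped on the near post, where I pressed to about 15 N. I then let go and left it in.

**Last checks:** the pictures show the collar at the near post and the tip out of the far post, by about the 8 mm it should be. The bodies sat on the nest floors and looked centred in the nests to about 1 mm. The nut is in the dish, and I moved nothing else on the desk. The robot ended clear of everything at a height of 280 mm.

**What did not quite agree:**
- The scene camera put the bar's tip about 3 mm short of its home position along the fixture and about 8 mm too high. The close wrist picture and the collar stop both show it home.
- The side camera did not report the bar's tip.
- Two cables seem to hang over the stud end, but the gripper met no resistance going through them.

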